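# Make up two mill change-over kits

## Task

Make up the two change-over kits in the foam-lined trays: the square tray gets the grinding disc, the slotted round nut and the hook spanner, the narrow tray gets the cross-shaped beater rotor and the sieve ring, each part lying flat in the cut-out made for it. The hook spanner lies under the disc in the grey bin; leave the open-ended spanner in the bin. Set the parts down rather than dropping them, and do not knock over the glass jar.

Things in the scene. Friction and masses are not known exactly. Their poses are not given: they have to be found in the camera images.
- grinding_disc: Dark steel grinding disc 90 mm across, 12 mm thick, with a bright round hub 38 mm across standing 26 mm above its face (38 mm high in all; take it by the hub). Starts lying level on the two spanners in the bin, underside 14 mm above the table. Origin: centre of the underside; z up through the hub. About 0.5 kg. Any yaw in its cut-out will do.
- slotted_nut: Round steel nut 38 mm across, 24 mm high, with four upright slots in its rim and a dark bore; stands on the table. (A hexagon nut of like size, 36 mm across flats and 20 mm high, is not part of either kit and not listed.) Origin: centre of the underside, z up. About 0.12 kg.
- hook_spanner: Flat steel hook spanner 127 mm long, 10 mm thick, C-shaped hook at one end. Origin: on the underside, on the 16 mm wide handle's centre line, about half-way along; x along the handle to the hook. Handle x = -65 to +13 mm, hook x = 10 to 62, bulging to y = +22. Grip across it at or just behind the origin. Starts flat on the bin floor, under the disc, at about bin y = +26. 0.13 kg. May lie either way round.
- open_spanner: Flat steel double open-ended spanner, 130 mm long, 30 mm wide at its ends, 15 mm wide handle, 10 mm thick; beside the hook spanner, parallel to it, about 26 mm to the -y side of the bin's middle line. Origin: centre of the underside, x along it. Stays in the bin.
- beater_rotor: Steel beater rotor: a cross of four arms, 76 mm from tip to tip, each 14 mm wide and 14 mm high, with a round hub 30 mm across and 36 mm high in all in the middle (take it by the hub). Stands on the table. Origin: centre of the underside, x and y along the arms, z up. About 0.3 kg. Any yaw in its cut-out will do.
- sieve_ring: Thin-walled perforated aluminium ring, open at top and bottom, 60 mm outside and 53 mm inside diameter, 32 mm high, standing on the table; can be taken across its outside. Origin: centre of the lower rim's plane, z up. About 0.12 kg.
- square_tray: Square steel tray 200 x 200 mm, black foam inlay, fixed. Origin: centre of the underside. Rim 18 mm high, foam face z = 15 mm, pale cut-out floors z = 9 mm. Cut-outs, centres in its frame in mm: round 108 across at (-35, 36) for the disc; round 56 across at (57, 36) for the slotted nut; rectangular, 150 along x by 62 along y, at (0, -56) for the hook spanner.
- narrow_tray: Narrow steel tray 200 mm (x) by 116 mm (y), black foam inlay, fixed. Origin: centre of the underside. Rim 18 mm high, foam face z = 15 mm, pale cut-out floors z = 9 mm. Cut-outs, centres in its frame in mm: round 94 across at (-42, 0) for the beater rotor; round 78 across at (50, 0) for the sieve ring.
- bin: Open grey painted steel stock bin, fixed, 182 mm (x) by 150 mm (y), walls 4 mm thick and 38 mm high, with a 3 mm radius rolled edge along the top (to 41 mm), inner floor 4 mm above the table. Origin: centre of its underside. The spanners lie along its x.
- jar: Small closed amber glass jar with a white cap, 44 mm across, 62 mm high, standing on the table among the parts. Origin: centre of the underside, z up. Not part of a kit; must not be knocked over.

How it is judged:
By the outcome, as a careful person would: the job done as asked, in the order asked, and still so for the second after the job is handed in, with the robot touching nothing.
It also fails if it takes over 141 s, if anything falls off the work surface, if the arm or the gripper's body presses on something with over 40 N, if the wrist force passes 120 N, or if a joint passes its speed limit or range.

## Robot

A 7-joint arm with a two-finger parallel gripper is mounted at the origin on the work surface. World frame = base frame: x ahead of the robot, y to its left, z up, the work surface at z = 0. Lengths are in m, angles in rad, forces in N, time in s.
With the tool pointing down it reaches from about 0.4 to 0.875 m from the base axis. Payload 6.5 kg.
Tool frame: the origin (TCP) lies at the very end of the fingers, on their centre line; the grasp point (between the pads) lies 19 mm behind it; x points along the fingers, y is the direction in which the jaws open and shut, and the axes are right-handed (so a half turn about x gives the same grasp; the last joint's range is limited). The gripper opens to 85 mm and grips with 20 to 120 N. Pads are 22 mm wide; open, the fingers measure 114 mm over their backs; the gripper's body (76 mm by 85 mm) begins 54 mm behind the grasp point. The pads swing forward as they close: fully open they stand 13 mm farther back than shut.
Start: joints at [1.073, 0.536, -0.004, 1.538, 0.003, 1.067, -0.071], TCP at [0.272, -0.59, 0.231] pointing down, gripper open.
Joint ranges: [-2.7, 2.7], [-0.37, 2.16], [-1.27, 1.26], [0.24, 2.4], [-1.31, 4.45], [0.19, 1.91], [-2.76, 2.76]. Speed limits (rad/s): [2.39, 2.39, 3.14, 3.14, 3.14, 3.14, 3.14].

## Interface

Orientations are given as a rotation vector (axis times angle).
In Python, from bench import * gives the robot as it stands.
- The arm moves only by the tool arm_command, never from a script. Its argument "plan" is a list of rows, each a list of 7 numbers: the shift along the tool's x, y, z in m, then the turn, a rotation vector about the tool's x, y, z in degrees, then the finger opening in m, from 0 to 0.0854. In form: [[tx, ty, tz, ax, ay, az, gripper], ...]. A call has 1 to 12 rows; each row shifts and turns the pose as measured when the row begins, along the tool's axes as they then stand; what a row does not reach is not made up. A row lasts 1/10 s, in which the tool goes at most 50 mm and 8.59 degrees, less where a joint would pass 70% of its speed; a pose out of reach is approached as far as the arm can. A call with a gripper value outside its range is refused whole. The fingers move at their own pace and stop on an object; "newtons" is the grip in N (left out, the last holds). Time passes only in rows, so rows that do not move let the fingers close. It gives the time, the measured TCP pose, the force and the opening at its end, in the units of the state.
- read_state(): the state, without advancing time (a new reading comes with each control period).
- get_image(name): name is "side" or "top" or "wrist"; returns a dict with "color" (384x512x3 uint8, blue, green, red), "depth" (384x512 float32, m along the optical axis (not along the pixel's ray), 0 where there is no reading), "camera_matrix" (3x3 intrinsics, pixels), "dist_coeffs" ([k1, k2, p1, p2, k3] as OpenCV has them; the pictures are not rectified), "T" (4x4, takes a point from camera to world coordinates). Camera axes: x right, y up, looking along -z (the intrinsics and any distortion apply to the point x, -y, -z); pixel columns grow to the right and rows downward; lengths in m; the calibration is good to about 2 mm. A picture is of the moment at which its call begins.
- hand_in(): hands the job in, once; it reports no verdict.
Trained networks look in the newest picture that a camera, given by its name, has taken for a name from the list of things; names that differ only in an ending like _2 or _b are one class to them, and where a whole thing is asked for, a point or a joint stands for the part that bears it (a point fixed in the world has none). Each returns a list of dicts, best first, with "conf" (0 to 1); they miss things now and then, are a little off and sometimes report something else, mostly with a low value. They report only what shows in the picture. A call takes as long as a camera call.
- outline_of(query, camera): "mask" (384x512 bool, what is visible of it) and "box" ([centre column, centre row, width, height] in pixels, round what is visible of it).
- mark_of(query, camera): "uv" ([column, row] in pixels: a listed point, or the origin of a listed thing).
The state is a dict: "clock": time; "joint_positions": joint angles; "dq": joint speeds; "tau": joint torques, N m; "tcp_pos": TCP position; "eef_rot": TCP orientation; "wrist_force": force on the tool from outside, world axes, zero at the start; "wrist_torque": the same for the moment, N m; "gripper_width": opening from 0.0 (shut) to 1.0 (fully open).
Only numpy, scipy, OpenCV 4.12 (cv2) and the standard library are available. Lean on these libraries where they do the work, as an engineer would, in place of code of your own. Each camera call takes 0.05 s, during which the arm holds its last target.

## Working session

There is one attempt and no reset: what is moved stays moved. The work goes in short steps, Python scripts to look and compute and a tool call to move; the robot and the scene stay as the last step left them, time stands still between calls to the robot, and variables do not carry over. Pictures are saved under pics/ and viewed, and the job is handed in when it is done.

Besides the shell and the picture viewer there is one more tool, called after "Call:" as a command line: name --pt "numbers of a row" for each row, then --argument value for the rest. arm_command: Moves the arm, as the interface text tells. Its arguments: {"type":"object","properties":{"plan":{"type":"array"},"newtons":{"type":"number"}},"required":["plan"]}

```bash
ls; mkdir -p pics; cat > h.py <<'E'
import numpy as np, cv2
from scipy.spatial.transform import Rotation as R
from bench import *
def proj_px(im,uv,z=None):
    """pixel -> world, by depth or by plane z"""
    K=np.array(im["camera_matrix"]);d=np.array(im["dist_coeffs"]);T=np.array(im["T"])
    n=cv2.undistortPoints(np.array([[uv]],float),K,d)[0,0]
    ray=np.array([n[0],-n[1],-1.0])
    if z is None:
        D=im["depth"][int(round(uv[1])),int(round(uv[0]))]
        return T[:3,:3]@(ray*D)+T[:3,3]
    r=T[:3,:3]@ray;o=T[:3,3]
    return o+r*(z-o[2])/r[2]
def cloud(im):
    K=np.array(im["camera_matrix"]);d=np.array(im["dist_coeffs"]);T=np.array(im["T"])
    h,w=im["depth"].shape
    g=np.stack(np.meshgrid(np.arange(w),np.arange(h)),-1).reshape(-1,1,2).astype(float)
    n=cv2.undistortPoints(g,K,d).reshape(h,w,2)
    D=im["depth"]
    P=np.stack([n[...,0]*D,-n[...,1]*D,-D],-1)
    W=P@T[:3,:3].T+T[:3,3]
    W[D<=0]=np.nan
    return W
def world_px(im,p):
    T=np.linalg.inv(im["T"]);q=T[:3,:3]@np.array(p)+T[:3,3]
    q=np.array([q[0],-q[1],-q[2]])
    return cv2.projectPoints(q.reshape(1,1,3),np.zeros(3),np.zeros(3),np.array(im["camera_matrix"]),np.array(im["dist_coeffs"]))[0].ravel()
E
python3 - <<'E'
from h import *
s=read_state();print(s)
for n in ("top","side","wrist"):
    im=get_image(n);cv2.imwrite(f"pics/{n}0.png",im["color"]);print(n,np.round(im["T"],3).tolist())
E
```

```text
pics
{'clock': 0.0, 'joint_positions': array([ 1.07281302,  0.53717021, -0.00446663,  1.53890125,  0.00261129,
        1.06728832, -0.0711813 ]), 'dq': array([ 7.92374554e-04, -2.48628031e-04,  5.29372899e-05, -5.92076737e-04,
        1.83829914e-03,  1.79367782e-03,  8.37353614e-04]), 'tau': array([ 1.97753598e-04, -5.83399880e+01,  1.04812581e+00, -2.59103197e+01,
        1.21384853e-02,  9.50499089e-03, -1.64419151e-05]), 'tcp_pos': array([ 0.27174398, -0.58975915,  0.23039924]), 'eef_rot': array([ 1.98277905,  0.43679339, -1.98379068]), 'wrist_force': array([-0.26008337,  0.2349301 , -1.15262482]), 'wrist_torque': array([0.01483963, 0.01889212, 0.00820882]), 'gripper_width': 0.9984289138768183}
top [[-0.146, 0.966, -0.215, 0.368], [-0.989, -0.143, 0.027, 0.001], [-0.005, 0.217, 0.976, 0.895], [0.0, 0.0, 0.0, 1.0]]
side [[-0.965, 0.16, -0.209, 0.35], [-0.263, -0.578, 0.773, 0.831], [0.003, 0.8, 0.6, 0.667], [0.0, 0.0, 0.0, 1.0]]
wrist [[0.419, 0.869, 0.263, 0.338], [-0.908, 0.401, 0.119, -0.558], [-0.002, -0.289, 0.957, 0.373], [0.0, 0.0, 0.0, 1.0]]
```

View pics/top0.png

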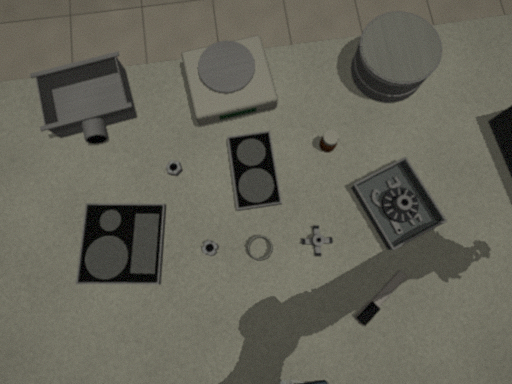

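View pics/side0.png

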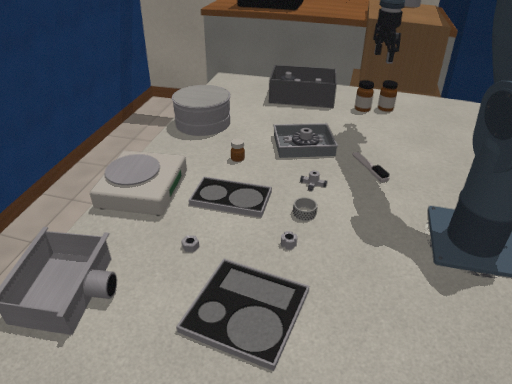

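View pics/wrist0.png

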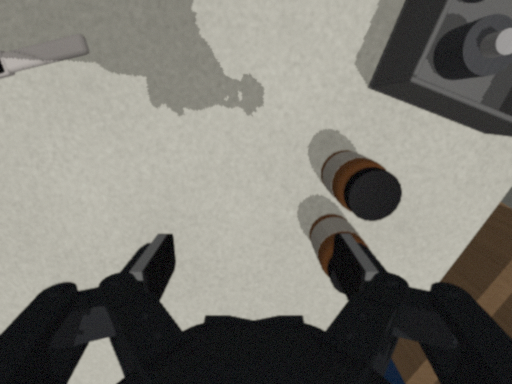

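The top view shows the bin at about (398,203) with the disc in it, the jar at (329,142) and the rotor at (317,240). The ring is at (259,247), with nuts at (210,247) and (174,168). The square tray is at (122,243) and the narrow tray at (254,170).

```bash
python3 - <<'E'
from h import *
import pickle
zs=dict(grinding_disc=.014,slotted_nut=0,beater_rotor=0,sieve_ring=0,square_tray=0,narrow_tray=0,bin=0,jar=0,hook_spanner=.004,open_spanner=.004)
store={}
for cam in ("top","side"):
    im=get_image(cam);W=cloud(im);store[cam]=im
    for n,z in zs.items():
        m=mark_of(n,cam)[:3];o=outline_of(n,cam)[:2]
        print(cam,n)
        for q in m: print("   mark",round(q["conf"],2),np.round(q["uv"],1),np.round(proj_px(im,q["uv"],z),4)[:2])
        for q in o:
            P=W[q["mask"]];P=P[~np.isnan(P[:,0])]
            print("   out",round(q["conf"],2),np.round(q["box"],0),np.round(np.median(P,0),4), "z95",np.round(np.percentile(P[:,2],[5,95]),3))
pickle.dump(store,open("im0.pkl","wb"))
im=store["top"]["color"]
c=cv2.resize(im[120:290,70:270],None,fx=4,fy=4,interpolation=cv2.INTER_CUBIC)[:600]
c=cv2.convertScaleAbs(c,alpha=1.6)
cv2.imwrite("pics/t1.png",c)
c=cv2.resize(im[120:260,290:450],None,fx=4,fy=4,interpolation=cv2.INTER_CUBIC)
c=cv2.convertScaleAbs(c,alpha=1.8)
cv2.imwrite("pics/t2.png",c)
E
```

```text
top grinding_disc
   mark 0.89 [398.3 204.8] [ 0.4848 -0.3613]
   out 0.63 [401. 205.  39.  36.] [ 0.482  -0.3555  0.0266] z95 [0.023 0.052]
top slotted_nut
   mark 0.63 [207.7 249.4] [0.4447 0.1346]
   out 0.7 [208. 247.  17.  14.] [0.446  0.1262 0.0239] z95 [0.008 0.027]
top beater_rotor
   mark 0.6 [320.1 241.3] [ 0.4233 -0.1503]
   out 0.66 [319. 244.  34.  27.] [ 0.4242 -0.1375  0.0152] z95 [0.006 0.038]
top sieve_ring
   mark 0.74 [260.4 247.1] [0.4309 0.0019]
   out 0.66 [261. 247.  22.  26.] [0.4404 0.0017 0.0303] z95 [-0.     0.034]
top square_tray
   mark 0.78 [123.6 238.2] [0.5043 0.3428]
   out 0.84 [119. 241.  90.  84.] [0.4894 0.3436 0.0122] z95 [0.008 0.018]
top narrow_tray
   mark 0.93 [254.8 171.8] [ 0.6293 -0.012 ]
   out 0.7 [253. 171.  52.  81.] [ 0.6283 -0.0087  0.0121] z95 [0.007 0.019]
   out 0.58 [320. 243.  34.  30.] [ 0.4244 -0.1386  0.0152] z95 [0.006 0.037]
top bin
   mark 0.88 [392.  203.7] [ 0.4918 -0.3517]
   mark 0.61 [255.1 171.1] [ 0.6311 -0.0131]
   out 0.83 [399. 204.  93.  94.] [ 0.4925 -0.3609  0.0058] z95 [0.001 0.041]
top jar
   mark 0.72 [317.
[... 1098 characters left out ...]
.032]
side square_tray
   mark 0.78 [244.9 313.7] [0.4915 0.3476]
   out 0.76 [242. 314. 136. 109.] [0.4883 0.354  0.0114] z95 [0.007 0.018]
side narrow_tray
   mark 0.87 [231.4 200.1] [ 0.629 -0.003]
   out 0.7 [232. 198.  82.  37.] [ 0.6303 -0.0053  0.0107] z95 [0.001 0.018]
side bin
   mark 0.85 [301.4 141.2] [ 0.4998 -0.3794]
   out 0.56 [305. 140.  63.  38.] [ 0.4835 -0.342   0.0216] z95 [0.003 0.041]
side jar
   mark 0.77 [234.6 159.5] [ 0.6821 -0.2061]
   out 0.75 [238. 153.  16.  22.] [ 0.6713 -0.201   0.0364] z95 [0.004 0.063]
side hook_spanner
side open_spanner
   mark 0.39 [302.8 140.3] [ 0.4953 -0.3796]
   out 0.54 [305. 140.  39.   6.] [ 0.5422 -0.3699  0.0121] z95 [0.006 0.015]
```

View pics/t1.png

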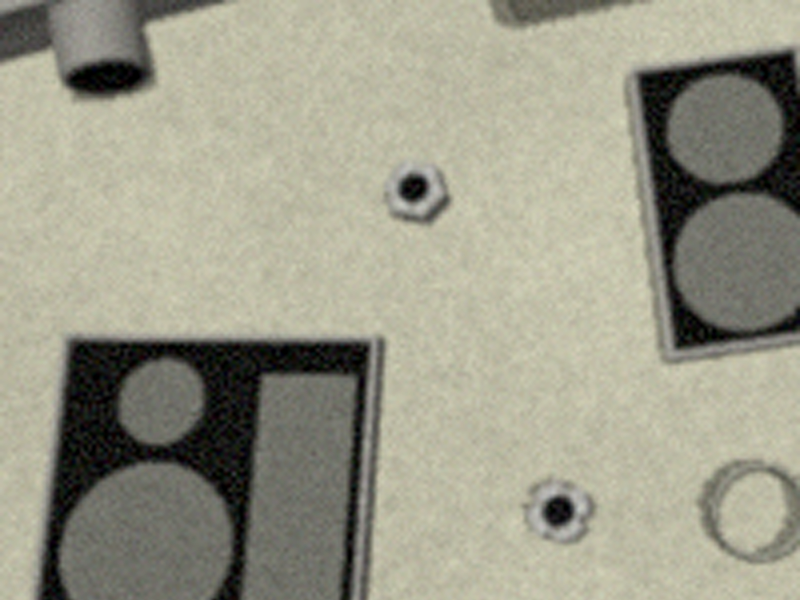

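View pics/t2.png

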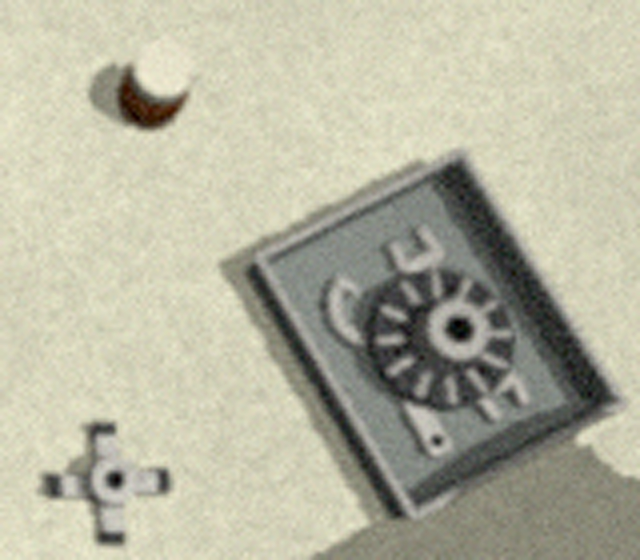

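```bash
cat > fit.py <<'E'
from h import *
from scipy.optimize import least_squares
def circfit(P,r=None):
    c0=np.array([np.mean(P[:,0]),np.mean(P[:,1])])
    f=lambda x: np.hypot(P[:,0]-x[0],P[:,1]-x[1])-(x[2] if r is None else r)
    x0=list(c0)+([0.02] if r is None else [])
    return least_squares(f,x0,loss="soft_l1",f_scale=.002).x
def disc_at(W,c,rad,z0,z1):
    m=(np.hypot(W[...,0]-c[0],W[...,1]-c[1])<rad)&(W[...,2]>z0)&(W[...,2]<z1)
    P=W[m]
    return P
def report(W,c,rad,z0,z1,name):
    P=disc_at(W,c,rad,z0,z1)
    if len(P)<4: print(name,"few");return
    (a,b),r=cv2.minEnclosingCircle(P[:,:2].astype(np.float32))
    print(name,len(P),"mean",np.round(P.mean(0),4),"encl",np.round([a,b,r],4))
def rectfit(P):
    (c,s,a)=cv2.minAreaRect(P[:,:2].astype(np.float32)*1000); return np.round(c,1),np.round(s,1),round(a,1)
E
python3 - <<'E'
from fit import *
import pickle
st=pickle.load(open("im0.pkl","rb"))
for cam in st:
    im=st[cam];W=cloud(im)
    print(cam)
    tb=W[(np.abs(W[...,0]-.55)<.05)&(np.abs(W[...,1]-.15)<.03)];print(" table z",np.median(tb[:,2]))
    report(W,(.483,-.358),.035,.044,.06,"dischub")
    report(W,(.483,-.358),.06,.02,.06,"disc")
    report(W,(.445,.128),.03,.018,.035,"nut")
    report(W,(.425,-.142),.03,.028,.045,"rotorhub")
    report(W,(.425,-.142),.05,.008,.045,"rotor")
    report(W,(.431,.003),.045,.026,.04,"ring")
    report(W,(.675,-.205),.04,.05,.07,"jar")
    # trays floors via color: pale floor & depth
    for n,c in (("sq",(.49,.346)),("nar",(.629,-.008))):
        H=.11 if n=="nar" else .15
        P=disc_at(W,c,H,.0155,.022); print(n,"rim",len(P),rectfit(P))
        P=disc_at(W,c,H,.006,.022); print(n,"all",len(P),rectfit(P))
    P=disc_at(W,(.492,-.36),.125,.036,.046); print("bin rim",len(P),rectfit(P))
E
```

```text
top
 table z 0.00024888627293806476
dischub 195 mean [ 0.484  -0.361   0.0512] encl [ 0.4838 -0.3624  0.0195]
disc 1003 mean [ 0.4832 -0.3586  0.0312] encl [ 0.4846 -0.361   0.046 ]
nut 179 mean [0.4466 0.1267 0.0242] encl [0.4469 0.1273 0.0193]
rotorhub 118 mean [ 0.4259 -0.139   0.036 ] encl [ 0.4259 -0.1396  0.0146]
rotor 333 mean [ 0.4253 -0.1385  0.022 ] encl [ 0.4249 -0.14    0.0383]
ring 114 mean [0.4284 0.0046 0.0316] encl [0.4283 0.0042 0.0308]
jar 206 mean [ 0.6724 -0.2121  0.0615] encl [ 0.6736 -0.2141  0.021 ]
sq rim 1822 (array([492.4, 343. ]), array([202.8, 199.8]), 81.2)
sq all 6578 (array([481.3, 351.9]), array([216.9, 224.3]), 81.2)
nar rim 845 (array([632.1,  -8.8]), array([200.9, 115.8]), 0.3)
nar all 3222 (array([632.1, -16.4]), array([201. , 131.1]), 0.1)
bin rim 801 (array([ 488.4, -353.8]), array([188.1, 158. ]), 19.0)
side
 table z -0.0006088968006285889
dischub 70 mean [ 0.4845 -0.3587  0.051 ] encl [ 0.4858 -0.3618  0.0206]
disc 345 mean [ 0.484  -0.3515  0.0323] encl [ 0.4822 -0.363   0.0484]
nut 163 mean [0.447  0.1272 0.023 ] encl [0.4482 0.1241 0.0213]
rotorhub 67 mean [ 0.4256 -0.1384  0.0344] encl [ 0.4266 -0.1411  0.0151]
rotor 232 mean [ 0.4257 -0.1334  0.0206] encl [ 0.4262 -0.1401  0.039 ]
ring 119 mean [0.4296 0.0052 0.0298] encl [0.429  0.003  0.0312]
jar 105 mean [ 0.6741 -0.2091  0.0593] encl [ 0.6733 -0.2142  0.0222]
sq rim 1698 (array([492.5, 340.1]), array([203.7, 201. ]), 81.4)
sq all 8616 (array([492.5, 340.4]), array([204.4, 201. ]), 81.4)
nar rim 374 (array([633.3,  -9.9]), array([200.9, 121.9]), 0.7)
nar all 2108 (array([633.1, -10.1]), array([201.2, 122.1]), 0.7)
bin rim 345 (array([ 489.8, -355.5]), array([186.7, 162.6]), 18.9)
```

```bash
cat >> fit.py <<'E'
def state():
    s=read_state();Rm=R.from_rotvec(s["eef_rot"]).as_matrix()
    return s,np.array(s["tcp_pos"]),Rm
def goto(p,yaw=None):
    """tool-frame shift and turn (deg) to target TCP p, jaw axis along world yaw deg (mod 180), pointing down"""
    s,t,Rm=state()
    jaw=np.degrees(np.arctan2(Rm[1,1],Rm[0,1]))
    if yaw is None: yaw=jaw
    k=round((jaw-yaw)/180); yaw=yaw+180*k
    y=np.array([np.cos(np.radians(yaw)),np.sin(np.radians(yaw)),0]);x=np.array([0,0,-1.]);z=np.cross(x,y)
    Rt=np.stack([x,y,z],1)
    rv=np.degrees(R.from_matrix(Rm.T@Rt).as_rotvec())
    print("t %.2f"%s["clock"],"tcp",np.round(t,4),"jaw %.1f"%jaw,"q7 %.2f"%s["joint_positions"][6],"F",np.round(s["wrist_force"],1),"grip %.3f"%s["gripper_width"],"tilt",np.round(Rm[:,0],3))
    print("  shift mm (tool)",np.round(Rm.T@(np.array(p)-t)*1000,1),"turn deg",np.round(rv,2), "| after-turn shift",np.round(Rt.T@(np.array(p)-t)*1000,1))
E
python3 - <<'E'
from fit import *
import pickle
st=pickle.load(open("im0.pkl","rb"))
goto((.484,-.361,.12))
def T(c,yaw,p):
    a=np.radians(yaw);return np.array([c[0]+np.cos(a)*p[0]-np.sin(a)*p[1],c[1]+np.sin(a)*p[0]+np.cos(a)*p[1]])
sq=((.4925,.3415),-8.7);na=((.6325,-.009),0.4)
for cam in st:
    im=st[cam];g=cv2.cvtColor(im["color"],cv2.COLOR_BGR2GRAY)
    W=cloud(im)
    for n,(c,yaw),p,rr in (("disc",sq,(-.035,.036),.054),("nut",sq,(.057,.036),.028),("rotor",na,(-.042,0),.047),("ring",na,(.05,0),.039),("hook",sq,(0,-.056),.08)):
        q=T(c,yaw,p)
        # pixels by ray-plane at z=.009 
        h,w=g.shape
        cx=world_px(im,(q[0],q[1],.009))
        ref=np.median(g[int(cx[1])-2:int(cx[1])+3,int(cx[0])-2:int(cx[0])+3])
        m=(g>ref*0.6).astype(np.uint8)
        # reference black ~ restrict region
        pts=[]
        nl,lab=cv2.connectedComponents(m,connectivity=4)
        L=lab[int(cx[1]),int(cx[0])]
        v,u=np.nonzero(lab==L)
        P=np.array([proj_px(im,(a,b),.009)[:2] for a,b in zip(u,v)]) if len(u)<8000 else None
        if P is None: print(cam,n,"leak",ref,len(u));continue
        (a,b),r=cv2.minEnclosingCircle(P.astype(np.float32))
        print(cam,n,"pred",np.round(q,4),"mean",np.round(P.mean(0),4),"encl",np.round([a,b,r],4),rectfit(P) if n=="hook" else "")
E
```

```text
t 2.25 tcp [ 0.272  -0.5904  0.2313] jaw -65.3 q7 -0.07 F [0.3 0.5 0. ] grip 1.002 tilt [-0. -0. -1.]
  shift mm (tool) [ 111.3 -119.6 -288.5] turn deg [-0.  0. -0.] | after-turn shift [ 111.3 -119.6 -288.5]
top disc pred [0.4633 0.3824] mean [0.4627 0.3849] encl [0.4632 0.3843 0.0542] 
top nut pred [0.5543 0.3685] mean [0.5546 0.371 ] encl [0.5548 0.3707 0.028 ] 
top rotor pred [ 0.5905 -0.0093] mean [ 0.5909 -0.0093] encl [ 0.5911 -0.0098  0.0473] 
top ring pred [ 0.6825 -0.0087] mean [ 0.6832 -0.0091] encl [ 0.6832 -0.0088  0.0392] 
top hook pred [0.484  0.2861] mean [0.4825 0.2888] encl [0.4833 0.2888 0.0793] (array([484.6, 288.6]), array([ 61.3, 149.9]), 81.1)
side disc pred [0.4633 0.3824] mean [0.4629 0.382 ] encl [0.4631 0.3805 0.0535] 
side nut pred [0.5543 0.3685] mean [0.5545 0.367 ] encl [0.5545 0.3669 0.0271] 
side rotor leak 101.0 141120
side ring pred [ 0.6825 -0.0087] mean [ 0.6848 -0.0127] encl [ 0.6845 -0.0122  0.037 ] 
side hook pred [0.484  0.2861] mean [0.4818 0.2845] encl [0.4841 0.2831 0.0789] (array([483.4, 283.4]), array([ 59.1, 149.2]), 81.6)
```

Call:
arm_command --pt "0.01 -0.015 -0.036 0 0 0 0.06" --pt "0.01 -0.015 -0.036 0 0 0 0.06" --pt "0.01 -0.015 -0.036 0 0 0 0.06" --pt "0.01 -0.015 -0.036 0 0 0 0.06" --pt "0.01 -0.015 -0.036 0 0 0 0.06" --pt "0.01 -0.015 -0.036 0 0 0 0.06" --pt "0.01 -0.015 -0.036 0 0 0 0.06" --pt "0.01 -0.015 -0.037 0 0 0 0.06" --pt "0 0 0 0 0 0 0.06" --pt "0 0 0 0 0 0 0.06" --newtons 60

```text
clock: 3.25
tcp_pos: [0.4918, -0.3552, 0.1482]
eef_rot: [1.984, 0.426, -1.983]
wrist_force: [-0.2, -1.1, 0.7]
gripper_width: 0.701
```

```bash
cat > wl.py <<'E'
from fit import *
import sys
def wrist(name):
    im=get_image("wrist");cv2.imwrite(f"pics/{name}.png",cv2.convertScaleAbs(im["color"],alpha=1.3));return im,cloud(im)
E
python3 - <<'E'
from wl import *
im,W=wrist("w1")
report(W,(.484,-.361),.035,.044,.06,"hub")
report(W,(.484,-.361),.06,.018,.06,"disc")
goto((.484,-.361,.027))
for c in ("wrist",):
  for n in ("grinding_disc","hook_spanner"):
    for q in mark_of(n,c)[:2]: print(n,q["conf"],q["uv"],proj_px(im,q["uv"],.014 if n[0]=="g" else .004))
E
```

```text
hub 1245 mean [ 0.4869 -0.3618  0.0522] encl [ 0.4858 -0.3623  0.019 ]
disc 5698 mean [ 0.4893 -0.3605  0.0324] encl [ 0.4855 -0.3626  0.0451]
t 3.30 tcp [ 0.4923 -0.3544  0.1482] jaw -65.5 q7 -0.63 F [0.8 1.5 0.7] grip 0.698 tilt [ 0.002 -0.004 -1.   ]
  shift mm (tool) [121.2   2.   10.3] turn deg [ 0.   -0.02 -0.25] | after-turn shift [121.2   2.5  10.3]
grinding_disc 0.88 [256.6, 188.5] [ 0.48256686 -0.36281766  0.014     ]
```

View pics/w1.png

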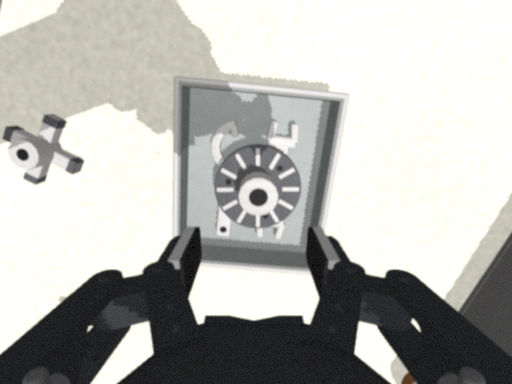

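Call:
arm_command --pt "0.025 0.002 0.005 0 0 0 0.06" --pt "0.03 0.002 0.005 0 0 0 0.06" --pt "0.025 0 0 0 0 0 0.06" --pt "0.015 0 0 0 0 0 0.06" --pt "0 0 0 0 0 0 0.06"

```text
clock: 3.9
tcp_pos: [0.4808, -0.3738, 0.0539]
eef_rot: [1.991, 0.404, -1.985]
wrist_force: [0.1, 1.2, -0.6]
gripper_width: 0.703
```

```bash
python3 - <<'E'
from wl import *
goto((.485,-.362,.027))
E
```

```text
t 3.90 tcp [ 0.4808 -0.3738  0.0539] jaw -66.3 q7 -0.62 F [ 0.1  1.2 -0.6] grip 0.703 tilt [ 0.005 -0.012 -1.   ]
  shift mm (tool) [26.8 -9.5 -8.6] turn deg [ 0.   -0.   -0.76] | after-turn shift [26.9 -9.1 -8.6]
```

Call:
arm_command --pt "0.008 -0.009 -0.0086 0 0 -0.76 0.06" --pt "0 0 0 0 0 0 0.06" --pt "0 0 0 0 0 0 0.06"

```text
clock: 4.2
tcp_pos: [0.4864, -0.363, 0.0476]
eef_rot: [1.996, 0.416, -1.991]
wrist_force: [-0.6, 0.1, -0.1]
gripper_width: 0.7
```

```bash
python3 - <<'E'
from wl import *
goto((.485,-.362,.027))
im,W=wrist("w2")
report(W,(.484,-.361),.035,.044,.06,"hub")
goto((.485,-.362,.027))
goto((.485,-.362,.027))
E
```

```text
t 4.20 tcp [ 0.4864 -0.363   0.0476] jaw -66.4 q7 -0.64 F [-0.6  0.1 -0.1] grip 0.700 tilt [ 0.002 -0.001 -1.   ]
  shift mm (tool) [20.6 -1.5  1. ] turn deg [ 0.   -0.1  -0.11] | after-turn shift [20.6 -1.5  0.9]
hub 3421 mean [ 0.4878 -0.3613  0.0523] encl [ 0.4863 -0.36    0.0341]
t 4.25 tcp [ 0.4867 -0.3625  0.0476] jaw -66.3 q7 -0.64 F [0.3 1.  0.4] grip 0.700 tilt [ 0.003 -0.001 -1.   ]
  shift mm (tool) [20.6 -1.2  1.4] turn deg [ 0.   -0.12 -0.09] | after-turn shift [20.6 -1.1  1.4]
t 4.25 tcp [ 0.4867 -0.3625  0.0476] jaw -66.3 q7 -0.64 F [0.3 1.  0.4] grip 0.700 tilt [ 0.003 -0.001 -1.   ]
  shift mm (tool) [20.6 -1.2  1.4] turn deg [ 0.   -0.12 -0.09] | after-turn shift [20.6 -1.1  1.4]
```

View pics/w2.png

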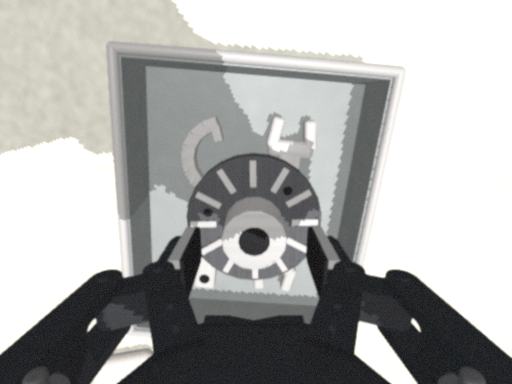

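The hub sits midway between the pads, at about (255,240), so I'll descend and close.

Call:
arm_command --pt "0.01 -0.001 0.001 0 0 0 0.06" --pt "0.0095 0 0 0 0 0 0.06" --pt "0 0 0 0 0 0 0.05" --pt "0 0 0 0 0 0 0.02" --pt "0 0 0 0 0 0 0.02" --pt "0 0 0 0 0 0 0.02" --pt "0 0 0 0 0 0 0.02" --newtons 60

```text
clock: 4.95
tcp_pos: [0.4864, -0.3627, 0.0282]
eef_rot: [1.997, 0.414, -1.988]
wrist_force: [0.4, -0.2, 0.5]
gripper_width: 0.427
```

```bash
python3 - <<'E'
from wl import *
goto((.485,-.362,.027))
E
```

```text
t 4.95 tcp [ 0.4864 -0.3627  0.0282] jaw -66.3 q7 -0.64 F [ 0.4 -0.2  0.5] grip 0.427 tilt [ 0.005 -0.002 -1.   ]
  shift mm (tool) [ 1.2 -1.2  1. ] turn deg [ 0.   -0.2  -0.24] | after-turn shift [ 1.2 -1.2  1. ]
```

Call:
arm_command --pt "-0.005 0 0 0 0 0 0.02" --pt "-0.02 0 0 0 0 0 0.02" --pt "-0.035 0 0 0 0 0 0.02" --pt "-0.03 0 0 0 0 0 0.02" --pt "0 0 0 0 0 0 0.02"

```text
clock: 5.45
tcp_pos: [0.4815, -0.3598, 0.1164]
eef_rot: [1.991, 0.424, -2.0]
wrist_force: [1.0, -0.4, -5.7]
gripper_width: 0.422
```

```bash
python3 - <<'E'
from wl import *
im,W=wrist("w3")
goto((.463,.383,.11))
E
```

```text
t 5.50 tcp [ 0.4802 -0.3589  0.1142] jaw -66.3 q7 -0.63 F [-0.9  0.1 -6. ] grip 0.425 tilt [-0.008  0.006 -1.   ]
  shift mm (tool) [   8.8 -686.3 -282.4] turn deg [0.   0.29 0.5 ] | after-turn shift [   4.2 -686.3 -282.3]
```

View pics/w3.png

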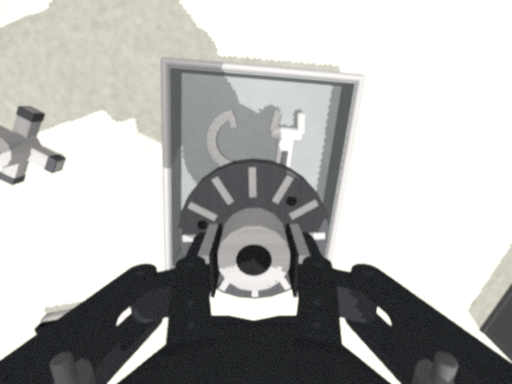

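The picture shows the disc lifted and level, with its hub held at (255,260). Next I'll carry it across to the square tray.

Call:
arm_command --pt "0 -0.015 -0.006 0 0.29 0.5 0.02" --pt "0 -0.03 -0.012 0 0 0 0.02" --pt "0 -0.04 -0.016 0 0 0 0.02" --pt "0 -0.046 -0.019 0 0 0 0.02" --pt "0 -0.046 -0.019 0 0 0 0.02" --pt "0 -0.046 -0.019 0 0 0 0.02" --pt "0 -0.046 -0.019 0 0 0 0.02" --pt "0 -0.046 -0.019 0 0 0 0.02" --pt "0 -0.046 -0.019 0 0 0 0.02" --pt "0 -0.046 -0.019 0 0 0 0.02" --pt "0 -0.04 -0.016 0 0 0 0.02" --pt "0 -0.03 -0.012 0 0 0 0.02"

```text
clock: 6.7
tcp_pos: [0.4524, 0.1597, 0.0931]
eef_rot: [1.972, 0.411, -2.034]
wrist_force: [0.6, -0.4, -6.6]
gripper_width: 0.422
```

```bash
python3 - <<'E'
from wl import *
goto((.463,.383,.11))
E
```

```text
t 6.70 tcp [0.4524 0.1597 0.0931] jaw -67.1 q7 -1.66 F [ 0.6 -0.4 -6.6] grip 0.422 tilt [-0.031 -0.001 -1.   ]
  shift mm (tool) [ -17.5 -201.7  -96.4] turn deg [0.01 1.66 0.61] | after-turn shift [ -16.9 -201.5  -96.8]
```

Call:
arm_command --pt "-0.012 -0.04 -0.019 0 1.0 0.4 0.02" --pt "-0.008 -0.045 -0.021 0 0.6 0.2 0.02" --pt "0 -0.045 -0.021 0 0 0 0.02" --pt "0 -0.035 -0.016 0 0 0 0.02" --pt "0 -0.02 -0.01 0 0 0 0.02" --pt "0 -0.01 -0.005 0 0 0 0.02" --pt "0 0 0 0 0 0 0.02" --pt "0 0 0 0 0 0 0.02"

```text
clock: 7.5
tcp_pos: [0.4487, 0.3826, 0.0967]
eef_rot: [1.97, 0.405, -2.017]
wrist_force: [-0.1, -0.4, -6.8]
gripper_width: 0.423
```

```bash
python3 - <<'E'
from wl import *
im,W=wrist("w4")
goto((.463,.383,.05))
for c in ("top",):
    im=get_image(c);W=cloud(im);g=im["color"];cv2.imwrite("pics/t4.png",cv2.resize(g[180:310,50:210],None,fx=4,fy=4))
E
```

```text
t 7.55 tcp [0.4487 0.3822 0.0967] jaw -66.6 q7 -2.02 F [ 0.2 -0.7 -7.1] grip 0.425 tilt [-0.021 -0.012 -1.   ]
  shift mm (tool) [ 46.4   4.8 -14.5] turn deg [-0.    1.39 -0.16] | after-turn shift [ 46.7   5.  -13.4]
```

View pics/w4.png

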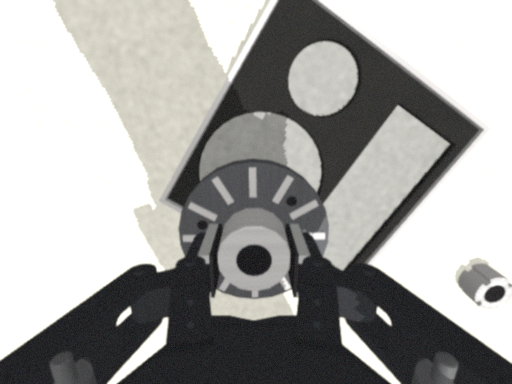

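Call:
arm_command --pt "0.01 0.005 -0.013 0 1.39 -0.16 0.02" --pt "0.015 0 0 0 0 0 0.02" --pt "0.015 0 0 0 0 0 0.02" --pt "0 0 0 0 0 0 0.02" --pt "0 0 0 0 0 0 0.02"

```text
clock: 8.1
tcp_pos: [0.4636, 0.3762, 0.0541]
eef_rot: [1.998, 0.402, -2.002]
wrist_force: [0.4, 0.9, -6.4]
gripper_width: 0.426
```

```bash
python3 - <<'E'
from wl import *
im,W=wrist("w5")
goto((.463,.383,.024))
report(W,(.463,.383),.03,.06,.09,"hubtop")
report(W,(.463,.383),.055,.03,.09,"disc")
E
```

```text
t 8.15 tcp [0.4634 0.3759 0.054 ] jaw -67.1 q7 -2.02 F [-0.6 -0.4 -6.3] grip 0.421 tilt [-0.002 -0.004 -1.   ]
  shift mm (tool) [30.  -6.8 -2.5] turn deg [-0.    0.18 -0.2 ] | after-turn shift [30.  -6.7 -2.4]
hubtop 5842 mean [0.4666 0.3802 0.0768] encl [0.4667 0.383  0.0279]
disc 14962 mean [0.4739 0.3816 0.0624] encl [0.463  0.3771 0.0451]
```

View pics/w5.png

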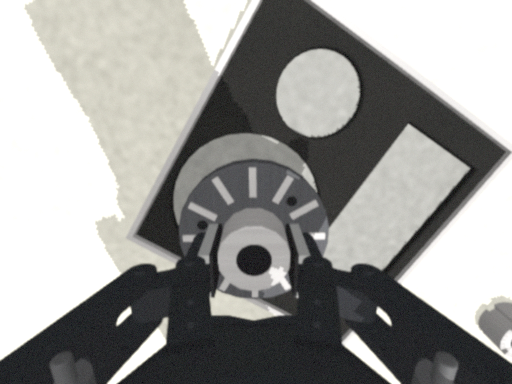

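Call:
arm_command --pt "0.01 -0.006 -0.0025 0 0.18 -0.2 0.02" --pt "0.008 0 0 0 0 0 0.02" --pt "0.004 0 0 0 0 0 0.02" --pt "0 0 0 0 0 0 0.02" --pt "0 0 0 0 0 0 0.02"

```text
clock: 8.65
tcp_pos: [0.4632, 0.3845, 0.0309]
eef_rot: [2.002, 0.409, -2.0]
wrist_force: [0.6, -0.6, -5.9]
gripper_width: 0.425
```

```bash
python3 - <<'E'
from wl import *
im,W=wrist("w6")
goto((.463,.3825,.0232))
E
```

```text
t 8.70 tcp [0.4631 0.3845 0.0309] jaw -67.0 q7 -2.03 F [-0.2  0.2 -6.7] grip 0.423 tilt [ 0.001  0.002 -1.   ]
  shift mm (tool) [7.7 1.8 0.9] turn deg [-0.   -0.08  0.09] | after-turn shift [7.7 1.8 0.9]
```

View pics/w6.png

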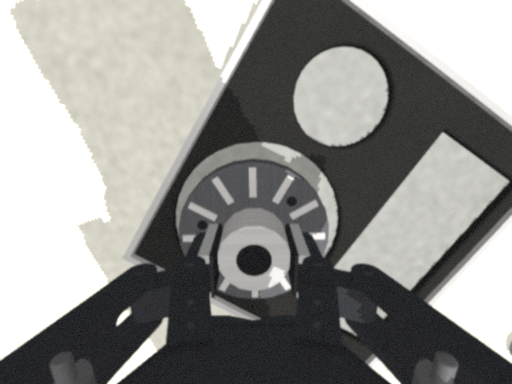

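Call:
arm_command --pt "0.004 0.0015 0.001 0 0 0 0.02" --pt "0.002 0 0 0 0 0 0.02" --pt "0 0 0 0 0 0 0.02" --pt "0 0 0 0 0 0 0.02"

```text
clock: 9.1
tcp_pos: [0.4633, 0.3826, 0.0251]
eef_rot: [2.004, 0.409, -1.999]
wrist_force: [-0.1, 0.1, -6.5]
gripper_width: 0.425
```

```bash
python3 - <<'E'
from wl import *
goto((.463,.3825,.0232))
E
```

```text
t 9.10 tcp [0.4633 0.3826 0.0251] jaw -67.0 q7 -2.03 F [-0.1  0.1 -6.5] grip 0.425 tilt [ 0.002  0.003 -1.   ]
  shift mm (tool) [ 1.8 -0.1  0.4] turn deg [-0.   -0.15  0.09] | after-turn shift [ 1.9 -0.1  0.3]
```

Call:
arm_command --pt "0.001 0 0 0 0 0 0.02" --pt "0.001 0 0 0 0 0 0.02" --pt "0.0005 0 0 0 0 0 0.02" --pt "0 0 0 0 0 0 0.02"

```text
clock: 9.5
tcp_pos: [0.4636, 0.3828, 0.0234]
eef_rot: [2.005, 0.409, -1.999]
wrist_force: [-0.2, 0.6, -6.0]
gripper_width: 0.425
```

Call:
arm_command --pt "0.001 0 0 0 0 0 0.02" --pt "0.0005 0 0 0 0 0 0.02" --pt "0 0 0 0 0 0 0.02"

```text
clock: 9.8
tcp_pos: [0.4636, 0.3829, 0.0233]
eef_rot: [2.004, 0.409, -1.999]
wrist_force: [-0.4, -0.5, -4.0]
gripper_width: 0.422
```

Call:
arm_command --pt "0 0 0 0 0 0 0.04" --pt "0 0 0 0 0 0 0.045" --pt "0 0 0 0 0 0 0.055" --pt "0 0 0 0 0 0 0.06" --pt "0 0 0 0 0 0 0.06"

```text
clock: 10.3
tcp_pos: [0.4661, 0.3854, 0.0246]
eef_rot: [2.012, 0.414, -1.994]
wrist_force: [-0.2, -0.4, 0.7]
gripper_width: 0.706
```

```bash
python3 - <<'E'
from wl import *
goto((.447,.127,.1))
E
```

```text
t 10.30 tcp [0.4661 0.3854 0.0246] jaw -67.0 q7 -2.03 F [-0.2 -0.4  0.7] grip 0.706 tilt [ 0.007  0.008 -1.   ]
  shift mm (tool) [-77.5 230.1 117.8] turn deg [-0.   -0.55  0.24] | after-turn shift [-75.4 230.4 118.6]
```

Call:
arm_command --pt "-0.01 0 0 0 -0.4 0.2 0.06" --pt "-0.025 0 0 0 0 0 0.06" --pt "-0.03 0 0 0 0 0 0.06" --pt "-0.012 0.015 0.008 0 0 0 0.06" --pt "0 0.035 0.018 0 0 0 0.06" --pt "0 0.04 0.02 0 0 0 0.06" --pt "0 0.04 0.02 0 0 0 0.06" --pt "0 0.035 0.018 0 0 0 0.06" --pt "0 0.025 0.013 0 0 0 0.06" --pt "0 0.01 0.005 0 0 0 0.06" --pt "0 0 0 0 0 0 0.06" --pt "0 0 0 0 0 0 0.06"

```text
clock: 11.5
tcp_pos: [0.4531, 0.1594, 0.112]
eef_rot: [2.013, 0.417, -1.99]
wrist_force: [0.4, -0.7, 0.5]
gripper_width: 0.704
```

```bash
python3 - <<'E'
from wl import *
im,W=wrist("w7")
report(W,(.447,.127),.03,.018,.035,"nut")
goto((.447,.127,.03))
im=get_image("top");W=cloud(im);cv2.imwrite("pics/t7.png",cv2.resize(im["color"][180:300,60:220],None,fx=4,fy=4))
report(W,(.463,.383),.03,.04,.06,"hub");report(W,(.463,.383),.06,.0195,.06,"disc")
P=disc_at(W,(.463,.383),.043,.016,.026);print("face z",np.percentile(P[:,2],[5,50,95]))
E
```

```text
nut 1236 mean [0.4483 0.1269 0.0243] encl [0.4473 0.1263 0.0193]
t 11.55 tcp [0.4531 0.1598 0.112 ] jaw -66.8 q7 -1.67 F [-0.5  0.1  0.9] grip 0.705 tilt [ 0.01   0.008 -1.   ]
  shift mm (tool) [81.6 28.  19.5] turn deg [-0.   -0.7   0.21] | after-turn shift [82.  27.7 18.5]
hub few
disc 4 mean [0.4401 0.427  0.0216] encl [0.4371 0.4266 0.012 ]Traceback (most recent call last):
  File "<stdin>", line 7, in <module>
    return _quantile_unchecked(
        a, q, axis, out, overwrite_input, method, keepdims, weights)
    return _ureduce(a,
                    func=_quantile_ureduce_func,
    ...<5 lines>...
                    overwrite_input=overwrite_input,
                    method=method)
    r = func(a, **kwargs)
    result = _quantile(arr,
                       quantiles=q,
    ...<2 lines>...
                       out=out,
                       weights=wgt)
    slices_having_nans = np.isnan(arr[-1, ...])
                                  ~~~^^^^^^^^^
IndexError: index -1 is out of bounds for axis 0 with size 0
```

View pics/w7.png

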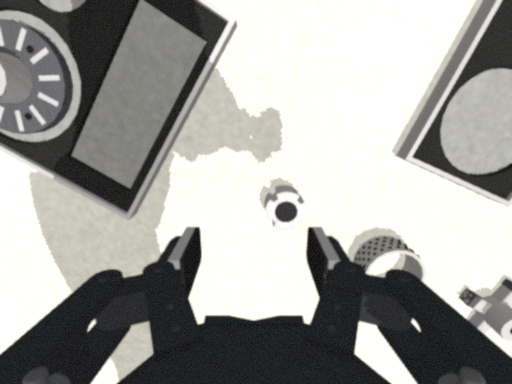

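View pics/t7.png

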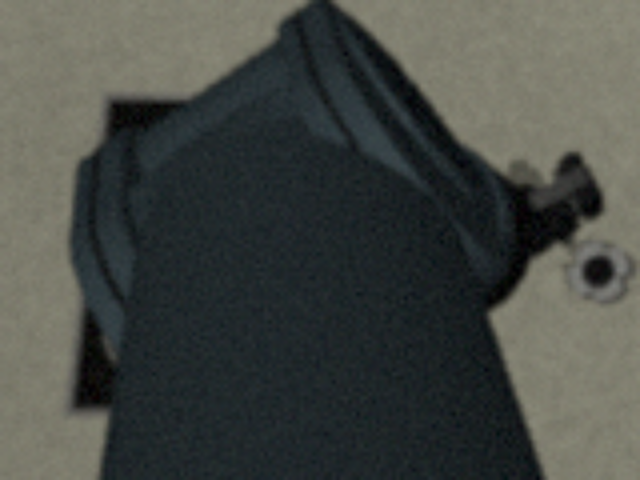

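The disc lies inside its ring-shaped gap at upper left of the wrist picture, and the slotted nut is at (286,208). The arm blocks the top view, so I'll check the disc again later.

Call:
arm_command --pt "0.02 0.012 0.008 0 -0.7 0.2 0.06" --pt "0.025 0.012 0.008 0 0 0 0.06" --pt "0.012 0.003 0.002 0 0 0 0.06" --pt "0 0 0 0 0 0 0.06" --pt "0 0 0 0 0 0 0.06"

```text
clock: 12.1
tcp_pos: [0.4492, 0.1369, 0.0537]
eef_rot: [1.997, 0.427, -1.989]
wrist_force: [-0.1, 0.1, 0.6]
gripper_width: 0.706
```

```bash
python3 - <<'E'
from wl import *
im,W=wrist("w8")
report(W,(.447,.127),.03,.018,.035,"nut")
goto((.4475,.1265,.008))
E
```

```text
nut 2111 mean [0.4485 0.1268 0.0243] encl [0.4474 0.1264 0.0195]
t 12.15 tcp [0.4493 0.137  0.0539] jaw -66.0 q7 -1.64 F [-0.1  0.  -0.2] grip 0.700 tilt [ 0.003  0.005 -1.   ]
  shift mm (tool) [45.8  9.   6.2] turn deg [-0.   -0.3   0.21] | after-turn shift [45.9  8.9  6. ]
```

View pics/w8.png

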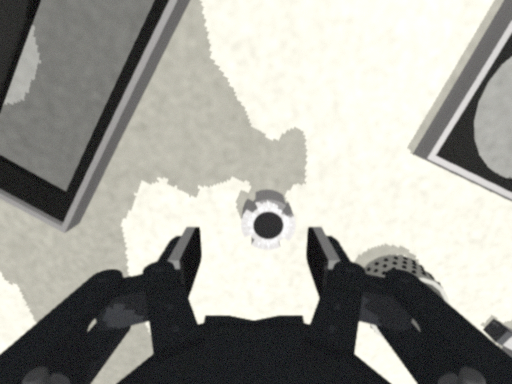

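Call:
arm_command --pt "0.012 0.009 0.006 0 -0.3 0.2 0.06" --pt "0 0 0 0 0 0 0.06" --pt "0.015 0 0 0 0 0 0.06" --pt "0.012 0 0 0 0 0 0.06" --pt "0 0 0 0 0 0 0.06"

```text
clock: 12.65
tcp_pos: [0.4496, 0.1275, 0.0147]
eef_rot: [1.995, 0.425, -1.985]
wrist_force: [-0.1, 0.2, 0.4]
gripper_width: 0.708
```

```bash
python3 - <<'E'
from wl import *
goto((.4475,.1265,.008))
E
```

```text
t 12.65 tcp [0.4496 0.1275 0.0147] jaw -65.9 q7 -1.64 F [-0.1  0.2  0.4] grip 0.708 tilt [ 0.004  0.002 -1.   ]
  shift mm (tool) [6.7 0.  2.4] turn deg [ 0.   -0.26 -0.01] | after-turn shift [6.7 0.  2.3]
```

Call:
arm_command --pt "0.006 0 0.002 0 -0.26 0 0.06" --pt "0 0 0 0 0 0 0.05" --pt "0 0 0 0 0 0 0.02" --pt "0 0 0 0 0 0 0.02" --pt "0 0 0 0 0 0 0.02" --pt "0 0 0 0 0 0 0.02" --newtons 50

```text
clock: 13.25
tcp_pos: [0.4485, 0.127, 0.0096]
eef_rot: [1.991, 0.424, -1.988]
wrist_force: [-0.8, 0.6, -1.5]
gripper_width: 0.423
```

```bash
python3 - <<'E'
from wl import *
im,W=wrist("w9")
goto((.5545,.369,.11))
E
```

```text
t 13.30 tcp [0.4485 0.127  0.0096] jaw -65.9 q7 -1.64 F [ 0.1  0.  -1. ] grip 0.423 tilt [ 0.001  0.    -1.   ]
  shift mm (tool) [-100.2 -177.7 -195.6] turn deg [ 0.   -0.07 -0.02] | after-turn shift [-100.4 -177.8 -195.5]
```

View pics/w9.png

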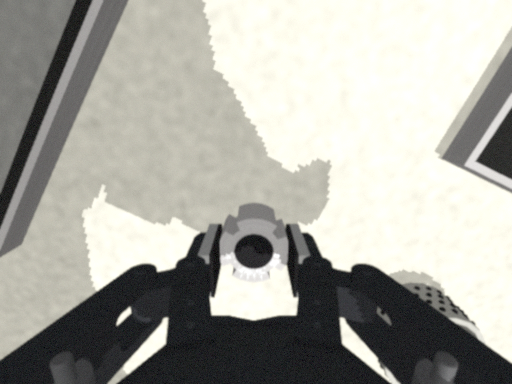

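Call:
arm_command --pt "-0.01 0 0 0 0 0 0.02" --pt "-0.03 0 0 0 0 0 0.02" --pt "-0.04 0 0 0 0 0 0.02" --pt "-0.015 -0.015 -0.016 0 0 0 0.02" --pt "0 -0.028 -0.031 0 0 0 0.02" --pt "0 -0.032 -0.035 0 0 0 0.02" --pt "0 -0.032 -0.035 0 0 0 0.02" --pt "0 -0.032 -0.035 0 0 0 0.02" --pt "0 -0.02 -0.022 0 0 0 0.02" --pt "0 -0.01 -0.01 0 0 0 0.02" --pt "0 0 0 0 0 0 0.02" --pt "0 0 0 0 0 0 0.02"

```text
clock: 14.5
tcp_pos: [0.5491, 0.362, 0.1148]
eef_rot: [1.993, 0.42, -1.992]
wrist_force: [0.6, -0.5, -1.5]
gripper_width: 0.421
```

```bash
python3 - <<'E'
from wl import *
im,W=wrist("w10")
goto((.5545,.369,.05))
report(W,(.463,.383),.03,.04,.06,"hub");report(W,(.463,.383),.06,.0195,.06,"disc")
P=disc_at(W,(.463,.383),.043,.012,.03);print("face z",np.percentile(P[:,2],[5,50,95]))
E
```

```text
t 14.55 tcp [0.5491 0.3619 0.1149] jaw -66.2 q7 -1.88 F [-0.2  0.6 -1.9] grip 0.418 tilt [ 0.     0.001 -1.   ]
  shift mm (tool) [64.9 -4.3 -7.8] turn deg [-0.   -0.03  0.04] | after-turn shift [64.9 -4.3 -7.8]
hub 32 mean [0.4723 0.3998 0.0441] encl [0.4703 0.3999 0.007 ]
disc 2124 mean [0.4704 0.399  0.0221] encl [0.4629 0.384  0.045 ]
face z [0.02037691 0.02148182 0.02284182]
```

View pics/w10.png

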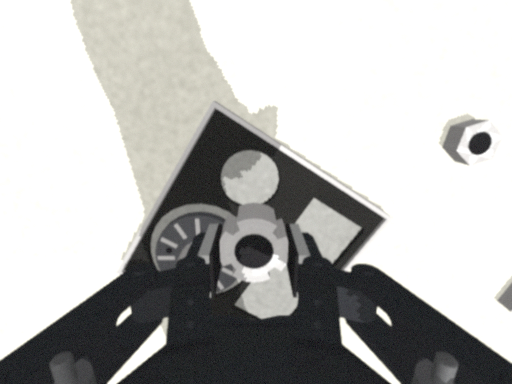

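The disc face reads z = 21.5 mm against 21 expected, and its centre is (0.463, 0.384), so it lies flat in its cut-out. Now the nut goes down.

Call:
arm_command --pt "0.02 -0.004 -0.008 0 0 0 0.02" --pt "0.025 0 0 0 0 0 0.02" --pt "0.02 0 0 0 0 0 0.02" --pt "0 0 0 0 0 0 0.02" --pt "0 0 0 0 0 0 0.02"

```text
clock: 15.05
tcp_pos: [0.5556, 0.3609, 0.0507]
eef_rot: [1.996, 0.41, -1.996]
wrist_force: [0.0, -0.2, -0.5]
gripper_width: 0.423
```

```bash
python3 - <<'E'
from wl import *
im,W=wrist("w11")
goto((.5545,.369,.0188))
E
```

```text
t 15.10 tcp [0.5556 0.3607 0.0507] jaw -66.6 q7 -1.89 F [-0.1 -0.8 -1.5] grip 0.424 tilt [ 0.001 -0.003 -1.   ]
  shift mm (tool) [31.9 -8.2 -2.3] turn deg [-0.    0.04 -0.18] | after-turn shift [31.9 -8.1 -2.3]
```

View pics/w11.png

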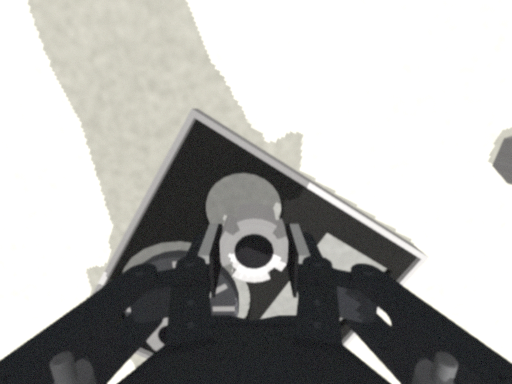

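Call:
arm_command --pt "0.01 -0.008 -0.0023 0 0 -0.18 0.02" --pt "0 0 0 0 0 0 0.02" --pt "0.01 0 0 0 0 0 0.02" --pt "0.005 0 0 0 0 0 0.02" --pt "0 0 0 0 0 0 0.02" --pt "0 0 0 0 0 0 0.02"

```text
clock: 15.7
tcp_pos: [0.5558, 0.3705, 0.0267]
eef_rot: [2.001, 0.415, -1.995]
wrist_force: [-0.4, -0.0, -1.1]
gripper_width: 0.424
```

```bash
python3 - <<'E'
from wl import *
im,W=wrist("w12")
goto((.5545,.369,.0188))
E
```

```text
t 15.75 tcp [0.5559 0.3704 0.0268] jaw -66.6 q7 -1.90 F [ 0.5 -0.  -0.5] grip 0.424 tilt [ 0.003  0.002 -1.   ]
  shift mm (tool) [8.  0.8 1.8] turn deg [-0.   -0.19  0.07] | after-turn shift [8.  0.8 1.8]
```

View pics/w12.png

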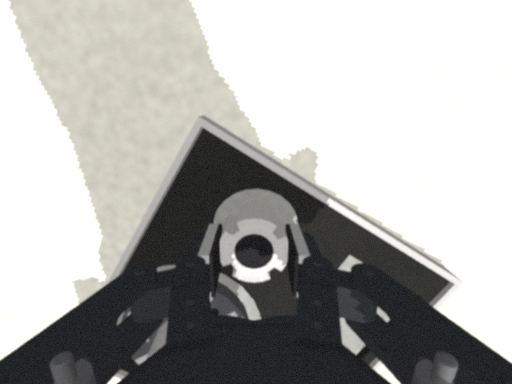

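Call:
arm_command --pt "0.004 0.001 0.0015 0 -0.19 0 0.02" --pt "0.0025 0 0 0 0 0 0.02" --pt "0.001 0 0 0 0 0 0.02" --pt "0 0 0 0 0 0 0.02"

```text
clock: 16.15
tcp_pos: [0.5551, 0.3687, 0.019]
eef_rot: [1.998, 0.414, -1.998]
wrist_force: [-0.2, -0.9, -1.0]
gripper_width: 0.426
```

Call:
arm_command --pt "0.001 0 0 0 0 0 0.02" --pt "0 0 0 0 0 0 0.02" --pt "0 0 0 0 0 0 0.02"

```text
clock: 16.45
tcp_pos: [0.5555, 0.369, 0.0184]
eef_rot: [1.999, 0.414, -1.997]
wrist_force: [-0.3, 0.3, -1.9]
gripper_width: 0.423
```

Call:
arm_command --pt "0.001 0 0 0 0 0 0.02" --pt "0 0 0 0 0 0 0.02" --pt "0 0 0 0 0 0 0.02"

```text
clock: 16.75
tcp_pos: [0.5557, 0.3692, 0.0184]
eef_rot: [1.999, 0.414, -1.996]
wrist_force: [0.6, 0.4, -1.4]
gripper_width: 0.422
```

Call:
arm_command --pt "0 0 0 0 0 0 0.038" --pt "0 0 0 0 0 0 0.042" --pt "0 0 0 0 0 0 0.05" --pt "0 0 0 0 0 0 0.052" --pt "-0.005 0 0 0 0 0 0.052" --pt "-0.025 0 0 0 0 0 0.052" --pt "-0.04 0 0 0 0 0 0.052" --pt "-0.03 0 0 0 0 0 0.052" --pt "0 0 0 0 0 0 0.052"

```text
clock: 17.65
tcp_pos: [0.5554, 0.3689, 0.122]
eef_rot: [1.998, 0.414, -1.997]
wrist_force: [1.8, 0.1, 0.6]
gripper_width: 0.612
```

```bash
python3 - <<'E'
from wl import *
im,W=wrist("w13")
report(W,(.5545,.369),.025,.028,.04,"nut")
P=disc_at(W,(.5545,.369),.025,.028,.04);print(np.percentile(P[:,2],[5,50,95]))
goto((.485,-.362,.15),-71)
E
```

```text
nut 1268 mean [0.5551 0.37   0.0334] encl [0.5544 0.3696 0.0194]
[0.03208999 0.03342969 0.03456878]
t 17.70 tcp [0.5544 0.3683 0.1201] jaw -66.6 q7 -1.89 F [-0.4  0.1 -0.3] grip 0.608 tilt [-0.002 -0.    -1.   ]
  shift mm (tool) [-29.6 642.9 353.4] turn deg [4.36 0.12 0.04] | after-turn shift [-29.9 667.9 303.4]
```

View pics/w13.png

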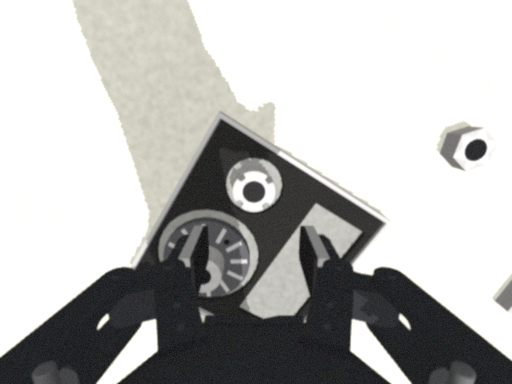

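The nut top is at z = 33.4 mm (9 + 24 expected), centred at (0.5545, 0.3695). Next I go back to the bin for the hook spanner.

Call:
arm_command --pt "0 0.02 0.01 0 0 0 0.04" --pt "0 0.035 0.018 0 0 0 0.04" --pt "0 0.043 0.023 0 0 0 0.04" --pt "0 0.043 0.023 0 0 0 0.04" --pt "-0.005 0.043 0.023 0 0 0 0.04" --pt "-0.005 0.043 0.023 0 0 0 0.04" --pt "-0.005 0.043 0.023 0 0 0 0.04" --pt "-0.005 0.043 0.023 0 0 0 0.04" --pt "0 0.043 0.023 0 0 0 0.04" --pt "0 0.043 0.023 0 0 0 0.04" --pt "0 0.043 0.023 0 0 0 0.04" --pt "0 0.035 0.019 0 0 0 0.04"

```text
clock: 18.9
tcp_pos: [0.5033, -0.1767, 0.1291]
eef_rot: [1.975, 0.433, -2.008]
wrist_force: [0.5, 0.1, 0.2]
gripper_width: 0.47
```

```bash
python3 - <<'E'
from wl import *
goto((.485,-.362,.15),-71)
E
```

```text
t 18.90 tcp [ 0.5033 -0.1767  0.1291] jaw -65.8 q7 -0.94 F [0.5 0.1 0.2] grip 0.470 tilt [-0.017  0.003 -1.   ]
  shift mm (tool) [-21.2 161.3  92.8] turn deg [5.15 0.84 0.53] | after-turn shift [-20.9 169.2  77.6]
```

Call:
arm_command --pt "-0.01 0.035 0.018 5.1 0.8 0.5 0.04" --pt "-0.008 0.04 0.018 0 0 0 0.04" --pt "0 0.035 0.016 0 0 0 0.04" --pt "0 0.02 0.01 0 0 0 0.04" --pt "0 0 0 0 0 0 0.04" --pt "0 0 0 0 0 0 0.04"

```text
clock: 19.5
tcp_pos: [0.4821, -0.3326, 0.1416]
eef_rot: [2.041, 0.331, -2.061]
wrist_force: [0.8, -0.0, 0.4]
gripper_width: 0.468
```

```bash
python3 - <<'E'
from wl import *
im,W=wrist("w14")
for q in mark_of("hook_spanner","wrist")[:3]: print(q["conf"],q["uv"],proj_px(im,q["uv"],.004))
for q in outline_of("hook_spanner","wrist")[:3]:
    P=W[q["mask"]];P=P[(P[:,2]>.008)&(P[:,2]<.02)]
    print("out",q["conf"],q["box"],P.mean(0),rectfit(P))
goto((.485,-.35,.05),-71)
P=disc_at(W,(.489,-.355),.13,.035,.048); print("rim",rectfit(P))
P=disc_at(W,(.489,-.355),.08,.010,.018); print("spanner pts",len(P))
np.save("sp.npy",P)
E
```

```text
0.56 [255.7, 179.7] [ 0.4784769  -0.33472423  0.004     ]
out 0.88 [247.1, 178.8, 24.2, 120.4] [ 0.47528305 -0.32903002  0.0143333 ] (array([ 474.9, -328.9]), array([126.7,  26.3]), 23.7)
t 19.65 tcp [ 0.4828 -0.3315  0.1421] jaw -71.7 q7 -0.75 F [-0.5  0.5 -0.1] grip 0.470 tilt [-0.01   0.001 -1.   ]
  shift mm (tool) [92.  18.6  3. ] turn deg [-0.67  0.51  0.2 ] | after-turn shift [92.1 18.2  4. ]
rim (array([ 490.2, -355.1]), array([187.5, 156.8]), 19.2)
spanner pts 3964
```

View pics/w14.png

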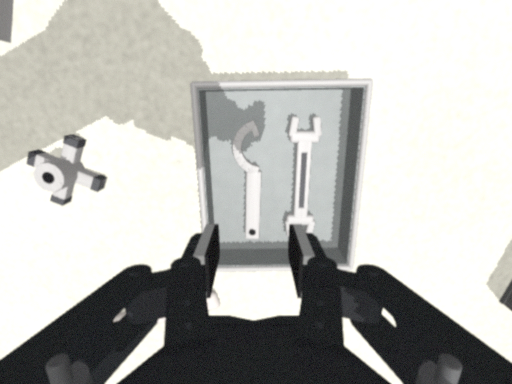

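```bash
python3 - <<'E'
from wl import *
im=get_image("wrist");W=cloud(im)
q=outline_of("hook_spanner","wrist")[0]
g=cv2.cvtColor(im["color"],cv2.COLOR_BGR2GRAY)
v,u=np.nonzero(q["mask"])
P=np.array([proj_px(im,(a,b),.014)[:2] for a,b in zip(u,v)])
Z=W[q["mask"]][:,2];P=P[(Z>.009)&(Z<.02)]
a=np.radians(19.1);d=np.array([np.cos(a),np.sin(a)])
for it in range(4):
    n=np.array([-d[1],d[0]])
    s=P@d;t=P@n
    s0=s.min()
    H=P[(s-s0>.008)&(s-s0<.07)]
    c=H.mean(0);_,_,V=np.linalg.svd(H-c);dd=V[0]*np.sign(V[0]@d);d=dd
n=np.array([-d[1],d[0]])
s=P@d;t=(P-c)@n
print("yaw",np.degrees(np.arctan2(d[1],d[0])),"len",s.max()-s.min(),"t range",t.min(),t.max(),"width h",((H-c)@n).min(),((H-c)@n).max())
o1=c+d*(s.min()+.065-c@d);o2=c+d*(s.max()-.062-c@d);print("origin from tail",o1,"from hook",o2)
goto((.5*(o1+o2)).tolist()+[.05],np.degrees(np.arctan2(d[1],d[0]))-90)
E
```

```text
yaw 16.67562744652582 len 0.12754245345938608 t range -0.007917343123631359 0.021222329767673843 width h -0.007917343123631359 0.007989443362991452
origin from tail [ 0.4775378  -0.33224116] from hook [ 0.47805744 -0.3320855 ]
t 19.75 tcp [ 0.4832 -0.3315  0.1425] jaw -71.6 q7 -0.75 F [0.8 0.2 0.4] grip 0.469 tilt [-0.009  0.    -1.   ]
  shift mm (tool) [92.5 -0.8  4.6] turn deg [1.68 0.48 0.16] | after-turn shift [92.5 -0.9  5.4]
```

Call:
arm_command --pt "0.025 -0.001 0.004 1.6 0.45 0.15 0.036" --pt "0.03 0 0 0 0 0 0.036" --pt "0.025 0 0 0 0 0 0.036" --pt "0.01 0 0 0 0 0 0.036" --pt "0 0 0 0 0 0 0.036" --pt "0 0 0 0 0 0 0.036"

```text
clock: 20.35
tcp_pos: [0.4837, -0.3272, 0.0524]
eef_rot: [2.065, 0.31, -2.054]
wrist_force: [-0.2, -0.2, 0.0]
gripper_width: 0.421
```

```bash
python3 - <<'E'
from wl import *
im,W=wrist("w15")
goto((.477,-.3325,.007),-73.3)
E
```

```text
t 20.40 tcp [ 0.4839 -0.3273  0.0526] jaw -72.8 q7 -0.77 F [ 0.  -0.2  0.1] grip 0.418 tilt [ 0.006 -0.001 -1.   ]
  shift mm (tool) [45.6  2.9  8.4] turn deg [ 0.49 -0.3  -0.12] | after-turn shift [45.6  3.   8.1]
```

View pics/w15.png

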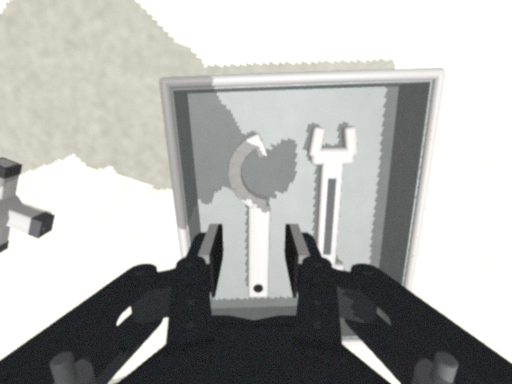

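Call:
arm_command --pt "0.01 0.003 0.008 0.5 -0.3 -0.1 0.032" --pt "0 0 0 0 0 0 0.032" --pt "0.015 0 0 0 0 0 0.032" --pt "0 0 0 0 0 0 0.032" --pt "0 0 0 0 0 0 0.032"

```text
clock: 20.9
tcp_pos: [0.4782, -0.3346, 0.0282]
eef_rot: [2.068, 0.297, -2.061]
wrist_force: [-0.5, -0.1, -0.8]
gripper_width: 0.378
```

```bash
python3 - <<'E'
from wl import *
im,W=wrist("w16")
goto((.477,-.3325,.007),-73.3)
E
```

```text
t 20.95 tcp [ 0.4778 -0.3343  0.028 ] jaw -73.4 q7 -0.77 F [-1.5  0.8 -0.2] grip 0.373 tilt [ 0.003 -0.003 -1.   ]
  shift mm (tool) [21.  -2.1  0.3] turn deg [-0.1  -0.12 -0.2 ] | after-turn shift [21.  -2.   0.3]
```

View pics/w16.png

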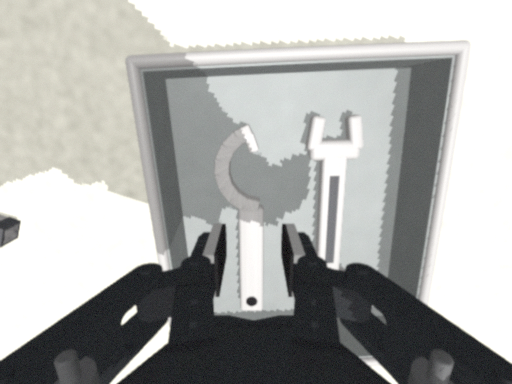

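Call:
arm_command --pt "0.01 -0.001 0 0 -0.1 -0.2 0.032" --pt "0.007 0 0 0 0 0 0.032" --pt "0.002 0 0 0 0 0 0.032" --pt "0 0 0 0 0 0 0.032"

```text
clock: 21.35
tcp_pos: [0.4777, -0.333, 0.0073]
eef_rot: [2.066, 0.302, -2.066]
wrist_force: [-0.5, -0.8, 0.4]
gripper_width: 0.37
```

```bash
python3 - <<'E'
from wl import *
goto((.477,-.3325,.007),-73.3)
E
```

```text
t 21.35 tcp [ 0.4777 -0.333   0.0073] jaw -73.4 q7 -0.77 F [-0.5 -0.8  0.4] grip 0.370 tilt [ 0.     0.001 -1.   ]
  shift mm (tool) [ 0.3 -0.7  0.5] turn deg [-0.07 -0.01  0.03] | after-turn shift [ 0.3 -0.7  0.5]
```

Call:
arm_command --pt "0 0 0 0 0 0 0.02" --pt "0 0 0 0 0 0 0.005" --pt "0 0 0 0 0 0 0.005" --pt "0 0 0 0 0 0 0.005" --pt "0 0 0 0 0 0 0.005" --newtons 60

```text
clock: 21.85
tcp_pos: [0.4777, -0.333, 0.0075]
eef_rot: [2.066, 0.302, -2.066]
wrist_force: [-0.2, -0.2, -0.7]
gripper_width: 0.156
```

Call:
arm_command --pt "-0.005 0 0 0 0 0 0.005" --pt "-0.015 0 0 0 0 0 0.005" --pt "-0.03 0 0 0 0 0 0.005" --pt "-0.035 0 0 0 0 0 0.005" --pt "-0.015 0 0 0 0 0 0.005" --pt "0 0 0 0 0 0 0.005"

```text
clock: 22.45
tcp_pos: [0.4776, -0.3331, 0.1151]
eef_rot: [2.066, 0.302, -2.065]
wrist_force: [0.4, -0.1, -1.8]
gripper_width: 0.16
```

```bash
python3 - <<'E'
from wl import *
im,W=wrist("w17")
goto((.484,.2865,.11),-98.7)
print(im["T"].round(3))
E
```

```text
t 22.50 tcp [ 0.4774 -0.3329  0.1142] jaw -73.4 q7 -0.76 F [-0.   0.3 -0.7] grip 0.162 tilt [ 0.     0.001 -1.   ]
  shift mm (tool) [   4.6 -591.6 -183.6] turn deg [ 2.533e+01 -1.000e-02  3.000e-02] | after-turn shift [   4.2 -613.3   87.1]
[[ 0.286  0.918  0.276  0.548]
 [-0.958  0.274  0.082 -0.311]
 [-0.    -0.288  0.958  0.258]
 [ 0.     0.     0.     1.   ]]
```

View pics/w17.png

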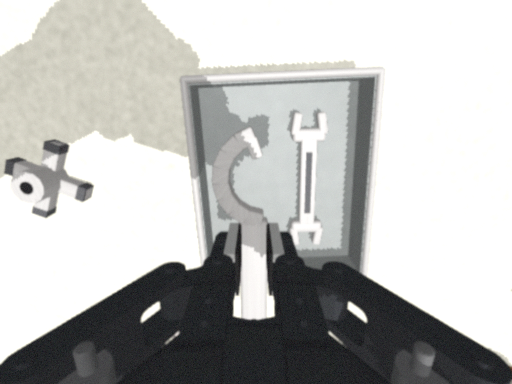

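Call:
arm_command --pt "-0.01 -0.02 -0.006 0 0 0 0.005" --pt "0 -0.035 -0.011 0 0 0 0.005" --pt "0 -0.047 -0.0145 0 0 0 0.005" --pt "0 -0.047 -0.0145 0 0 0 0.005" --pt "0 -0.047 -0.0145 0 0 0 0.005" --pt "0 -0.047 -0.0145 0 0 0 0.005" --pt "0 -0.047 -0.0145 0 0 0 0.005" --pt "0 -0.047 -0.0145 0 0 0 0.005" --pt "0 -0.047 -0.0145 0 0 0 0.005" --pt "0 -0.047 -0.0145 0 0 0 0.005" --pt "0 -0.047 -0.0145 0 0 0 0.005" --pt "0 -0.035 -0.01 0 0 0 0.005"

```text
clock: 23.7
tcp_pos: [0.4775, 0.209, 0.1154]
eef_rot: [2.06, 0.285, -2.084]
wrist_force: [-0.0, -0.4, -0.6]
gripper_width: 0.158
```

```bash
python3 - <<'E'
from wl import *
goto((.485,.282,.10),-98.7)
E
```

```text
t 23.70 tcp [0.4775 0.209  0.1154] jaw -74.2 q7 -1.85 F [-0.  -0.4 -0.6] grip 0.158 tilt [-0.011 -0.005 -1.   ]
  shift mm (tool) [ 15.  -68.2 -27.3] turn deg [24.52  0.64 -0.23] | after-turn shift [ 15.4 -73.3   3.6]
```

Call:
arm_command --pt "0.003 -0.022 -0.008 6.1 0.4 -0.1 0.005" --pt "0.003 -0.022 -0.005 6.1 0.2 -0.1 0.005" --pt "0 -0.015 -0.002 6.1 0 0 0.005" --pt "0 -0.01 0 6.1 0 0 0.005" --pt "0 0 0 0 0 0 0.005" --pt "0 0 0 0 0 0 0.005"

```text
clock: 24.3
tcp_pos: [0.4756, 0.2895, 0.1035]
eef_rot: [-2.134, 0.163, 2.154]
wrist_force: [0.5, -0.1, -2.1]
gripper_width: 0.164
```

```bash
python3 - <<'E'
from wl import *
im,W=wrist("w18")
goto((.485,.282,.05),-98.7)
E
```

```text
t 24.35 tcp [0.4755 0.2894 0.1035] jaw -98.6 q7 -2.34 F [-0.4 -0.1 -1.7] grip 0.164 tilt [-0.009 -0.    -1.   ]
  shift mm (tool) [ 53.4   5.8 -11. ] turn deg [ 0.06  0.53 -0.1 ] | after-turn shift [ 53.5   5.9 -10.5]
```

View pics/w18.png

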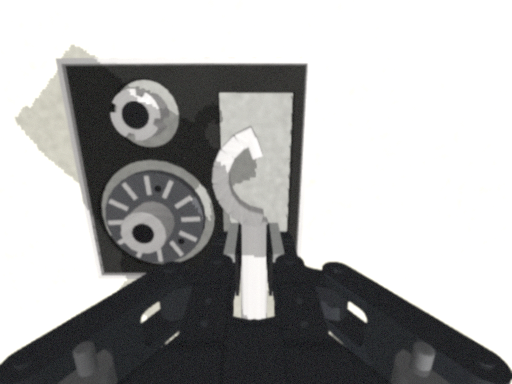

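Call:
arm_command --pt "0.015 0.006 -0.0105 0 0.5 -0.1 0.005" --pt "0.015 0 0 0 0 0 0.005" --pt "0.015 0 0 0 0 0 0.005" --pt "0 0 0 0 0 0 0.005" --pt "0 0 0 0 0 0 0.005"

```text
clock: 24.85
tcp_pos: [0.4847, 0.2778, 0.0558]
eef_rot: [-2.142, 0.161, 2.147]
wrist_force: [0.6, 0.4, -0.8]
gripper_width: 0.162
```

```bash
python3 - <<'E'
from wl import *
im,W=wrist("w19")
goto((.485,.282,.0125),-98.7)
E
```

```text
t 24.90 tcp [0.4845 0.2777 0.0558] jaw -98.5 q7 -2.31 F [-0.3 -1.1 -1.6] grip 0.160 tilt [-0.003 -0.002 -1.   ]
  shift mm (tool) [43.3 -4.5  0. ] turn deg [ 0.17  0.15 -0.12] | after-turn shift [43.3 -4.4  0.1]
```

View pics/w19.png

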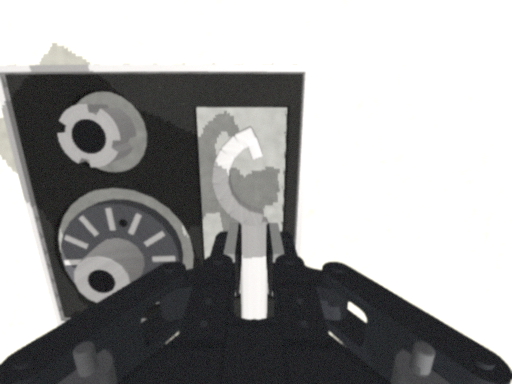

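Call:
arm_command --pt "0.01 -0.0045 0 0.2 0.15 -0.1 0.005" --pt "0.01 0 0 0 0 0 0.005" --pt "0.006 0 0 0 0 0 0.005" --pt "0 0 0 0 0 0 0.005" --pt "0 0 0 0 0 0 0.005"

```text
clock: 25.4
tcp_pos: [0.4856, 0.2835, 0.0287]
eef_rot: [-2.144, 0.161, 2.14]
wrist_force: [0.5, 0.4, -0.5]
gripper_width: 0.163
```

```bash
python3 - <<'E'
from wl import *
im,W=wrist("w20")
goto((.485,.282,.0125),-98.7)
E
```

```text
t 25.45 tcp [0.4855 0.2835 0.0287] jaw -98.7 q7 -2.32 F [-0.8 -0.7 -1.3] grip 0.161 tilt [ 0.002  0.001 -1.   ]
  shift mm (tool) [16.2  1.6  0.3] turn deg [ 0.03 -0.08  0.09] | after-turn shift [16.2  1.6  0.3]
```

View pics/w20.png

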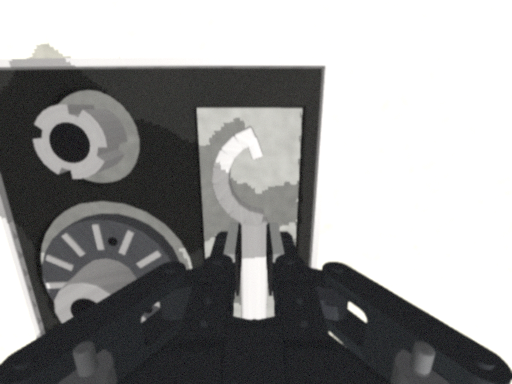

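Call:
arm_command --pt "0.008 0.001 0 0 -0.08 0.09 0.005" --pt "0.0045 0 0 0 0 0 0.005" --pt "0 0 0 0 0 0 0.005" --pt "0 0 0 0 0 0 0.005"

```text
clock: 25.85
tcp_pos: [0.4858, 0.2825, 0.0156]
eef_rot: [-2.143, 0.162, 2.142]
wrist_force: [0.1, -0.5, -1.9]
gripper_width: 0.161
```

Call:
arm_command --pt "0.0015 0 0 0 0 0 0.005" --pt "0.001 0 0 0 0 0 0.005" --pt "0 0 0 0 0 0 0.005"

```text
clock: 26.15
tcp_pos: [0.486, 0.2826, 0.0131]
eef_rot: [-2.143, 0.162, 2.141]
wrist_force: [0.3, -0.3, -2.0]
gripper_width: 0.163
```

Call:
arm_command --pt "0.001 0 0 0 0 0 0.005" --pt "0.0005 0 0 0 0 0 0.005" --pt "0 0 0 0 0 0 0.005"

```text
clock: 26.45
tcp_pos: [0.4863, 0.2828, 0.0126]
eef_rot: [-2.144, 0.162, 2.141]
wrist_force: [-0.4, 0.5, -1.2]
gripper_width: 0.16
```

Call:
arm_command --pt "0 0 0 0 0 0 0.016" --pt "0 0 0 0 0 0 0.02" --pt "0 0 0 0 0 0 0.024" --pt "0 0 0 0 0 0 0.024" --pt "-0.005 0 0 0 0 0 0.024" --pt "-0.02 0 0 0 0 0 0.024" --pt "-0.04 0 0 0 0 0 0.024" --pt "-0.03 0 0 0 0 0 0.04" --pt "0 0 0 0 0 0 0.05"

```text
clock: 27.35
tcp_pos: [0.4862, 0.2827, 0.1114]
eef_rot: [-2.143, 0.162, 2.141]
wrist_force: [0.7, 1.0, -0.3]
gripper_width: 0.579
```

```bash
python3 - <<'E'
from wl import *
im,W=wrist("w21")
goto((.426,-.1395,.12),-66)
for q in outline_of("hook_spanner","wrist")[:1]:
    P=W[q["mask"]]; print(q["conf"],np.percentile(P[:,2],[5,50,95]),rectfit(P))
E
```

```text
t 27.40 tcp [0.4853 0.2822 0.1098] jaw -98.7 q7 -2.32 F [-0.4 -0.8  0.1] grip 0.580 tilt [-0.001 -0.001 -1.   ]
  shift mm (tool) [ -9.9 425.9  -5.1] turn deg [-3.268e+01  5.000e-02 -3.000e-02] | after-turn shift [-10.2 361.2 225.7]
0.64 [0.0004804  0.00284429 0.00557478] (array([426.6,  31.6]), array([28.7,  4.8]), 7.8)
```

View pics/w21.png

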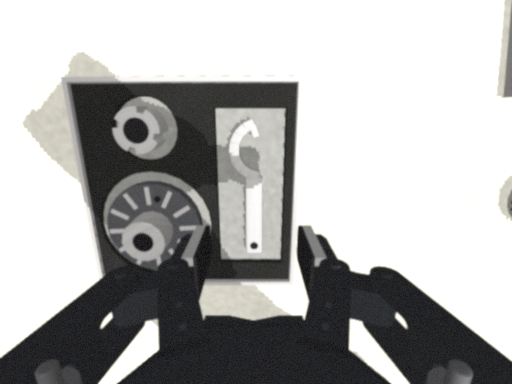

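Square tray: the spanner lies inside its rectangle (pixels x 230–262 within 217–285), with the nut and disc in theirs. Now the rotor.

Call:
arm_command --pt "0 0.02 0 0 0 0 0.055" --pt "-0.005 0.035 0 0 0 0 0.055" --pt "-0.005 0.048 0 0 0 0 0.055" --pt "0 0.048 0 0 0 0 0.055" --pt "0 0.048 0 0 0 0 0.055" --pt "0 0.048 0 0 0 0 0.055" --pt "0 0.045 0 0 0 0 0.055" --pt "0 0.04 0 -6.5 0 0 0.055" --pt "0 0.03 0.003 -6.5 0 0 0.055" --pt "0 0.02 0.005 -6.5 0 0 0.055" --pt "0 0.01 0 -6.5 0 0 0.055" --pt "0 0 0 -6.5 0 0 0.055"

```text
clock: 28.65
tcp_pos: [0.4164, -0.1205, 0.1071]
eef_rot: [1.953, 0.445, -2.005]
wrist_force: [0.5, -0.1, -0.5]
gripper_width: 0.643
```

```bash
python3 - <<'E'
from wl import *
goto((.426,-.1395,.11),-66)
im=get_image("top");W=cloud(im)
cv2.imwrite("pics/t22.png",cv2.resize(im["color"][180:300,60:220],None,fx=4,fy=4))
for n,c,r,a,b in (("spanner",(.485,.282),.007,.012,.03),("disc face",(.463,.383),.043,.012,.03),("nut",(.5545,.3695),.018,.025,.04),("hub",(.463,.383),.018,.04,.06)):
    P=disc_at(W,c,r,a,b);print(n,len(P),np.percentile(P[:,2],[5,50,95]) if len(P) else "")
E
```

```text
t 28.65 tcp [ 0.4164 -0.1205  0.1071] jaw -64.8 q7 -1.02 F [ 0.5 -0.1 -0.5] grip 0.643 tilt [-0.026 -0.003 -1.   ]
  shift mm (tool) [-3.1 21.3 -0.5] turn deg [1.16 1.4  0.47] | after-turn shift [-2.9 21.3 -1. ]
spanner 30 [0.01450032 0.01880507 0.02271649]
disc face 742 [0.01930972 0.02205258 0.02461031]
nut 162 [0.02971032 0.03317959 0.03591308]
hub 192 [0.04391694 0.04723608 0.05029533]
```

View pics/t22.png

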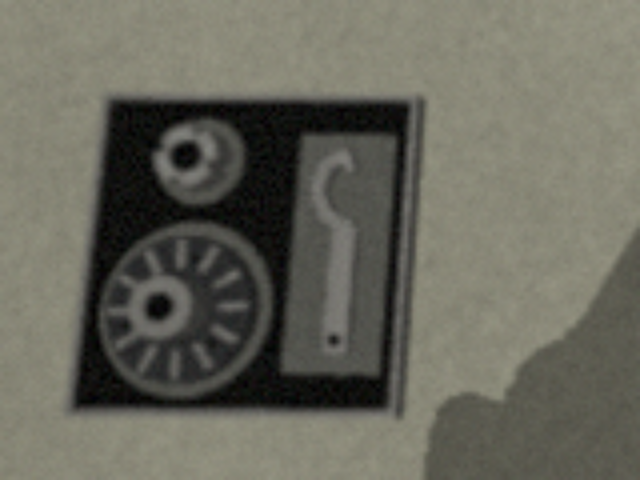

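The top view shows all three parts seated in the square tray. The spanner top is at 18.8 mm, the disc hub at 47.2 mm and the nut at 33.2 mm, matching 19, 47 and 33 expected. Continuing with the rotor.

Call:
arm_command --pt "0 0.015 0 1 1.3 0.4 0.055" --pt "0.01 0.007 0 0 0 0 0.055" --pt "0.015 0 0 0 0 0 0.055" --pt "0 0 0 0 0 0 0.055" --pt "0 0 0 0 0 0 0.055"

```text
clock: 29.2
tcp_pos: [0.4226, -0.1384, 0.0766]
eef_rot: [1.981, 0.432, -2.001]
wrist_force: [0.2, 0.3, 1.2]
gripper_width: 0.638
```

```bash
python3 - <<'E'
from wl import *
im,W=wrist("w23")
report(W,(.426,-.1395),.022,.030,.042,"hub")
report(W,(.426,-.1395),.05,.009,.042,"rotor")
goto((.426,-.1395,.018))
E
```

```text
hub 1267 mean [ 0.4278 -0.1404  0.0362] encl [ 0.4268 -0.1411  0.0151]
rotor 3362 mean [ 0.4298 -0.1397  0.023 ] encl [ 0.4266 -0.1409  0.0388]
t 29.25 tcp [ 0.4225 -0.1383  0.0767] jaw -65.8 q7 -0.99 F [-0.8  0.4 -0.1] grip 0.643 tilt [-0.011  0.004 -1.   ]
  shift mm (tool) [58.6  3.  -3.2] turn deg [0.   0.46 0.45] | after-turn shift [58.7  2.5 -2.7]
```

View pics/w23.png

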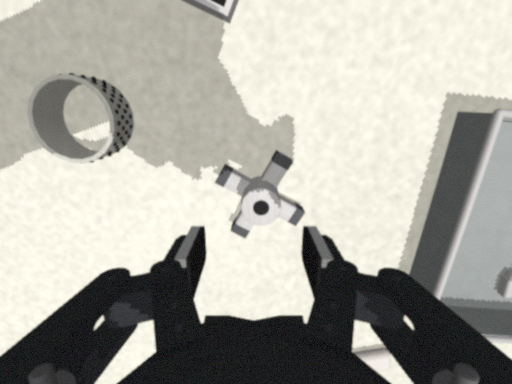

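Call:
arm_command --pt "0.012 0.004 -0.003 0 0.45 0.45 0.055" --pt "0.018 0 0 0 0 0 0.055" --pt "0.01 0 0 0 0 0 0.055" --pt "0 0 0 0 0 0 0.055" --pt "0 0 0 0 0 0 0.055"

```text
clock: 29.75
tcp_pos: [0.4285, -0.1394, 0.037]
eef_rot: [1.99, 0.426, -1.986]
wrist_force: [-0.9, -0.0, -0.0]
gripper_width: 0.643
```

```bash
python3 - <<'E'
from wl import *
im,W=wrist("w24")
report(W,(.4267,-.1408),.022,.030,.042,"hub")
goto((.4267,-.1408,.0185))
E
```

```text
hub 1847 mean [ 0.4284 -0.1402  0.0361] encl [ 0.4271 -0.1408  0.015 ]
t 29.80 tcp [ 0.4285 -0.1394  0.0371] jaw -65.8 q7 -1.00 F [ 0.4  0.2 -0.2] grip 0.644 tilt [ 0.002 -0.    -1.   ]
  shift mm (tool) [18.6  0.5  2.3] turn deg [ 0.   -0.11 -0.08] | after-turn shift [18.6  0.5  2.2]
```

View pics/w24.png

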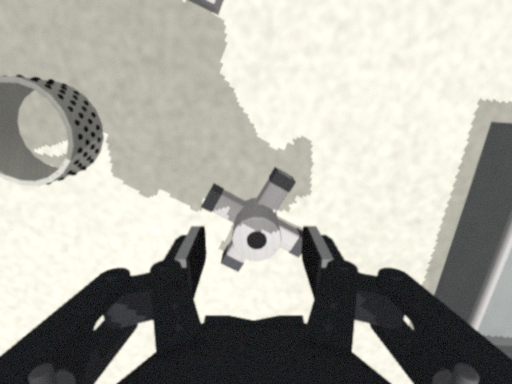

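Call:
arm_command --pt "0.009 0 0.002 0 -0.1 0 0.055" --pt "0.0085 0 0 0 0 0 0.055" --pt "0 0 0 0 0 0 0.045" --pt "0 0 0 0 0 0 0.015" --pt "0 0 0 0 0 0 0.015" --pt "0 0 0 0 0 0 0.015" --pt "0 0 0 0 0 0 0.015" --newtons 55

```text
clock: 30.5
tcp_pos: [0.4275, -0.1408, 0.0196]
eef_rot: [1.99, 0.424, -1.985]
wrist_force: [0.0, 0.7, -3.4]
gripper_width: 0.325
```

```bash
python3 - <<'E'
from wl import *
goto((.591,-.0095,.11))
E
```

```text
t 30.50 tcp [ 0.4275 -0.1408  0.0196] jaw -65.8 q7 -1.00 F [ 0.   0.7 -3.4] grip 0.325 tilt [ 0.003 -0.002 -1.   ]
  shift mm (tool) [ -90.2  -52.4 -203.1] turn deg [ 0.   -0.1  -0.16] | after-turn shift [ -90.4  -52.7 -202.9]
```

Call:
arm_command --pt "-0.01 0 0 0 0 0 0.015" --pt "-0.03 0 0 0 0 0 0.015" --pt "-0.04 0 0 0 0 0 0.015" --pt "-0.015 -0.004 -0.018 0 0 0 0.015" --pt "0 -0.009 -0.035 0 0 0 0.015" --pt "0 -0.011 -0.042 0 0 0 0.015" --pt "0 -0.011 -0.042 0 0 0 0.015" --pt "0 -0.01 -0.036 0 0 0 0.015" --pt "0 -0.006 -0.022 0 0 0 0.015" --pt "0 0 -0.005 0 0 0 0.015" --pt "0 0 0 0 0 0 0.015" --pt "0 0 0 0 0 0 0.015"

```text
clock: 31.7
tcp_pos: [0.588, -0.0086, 0.1217]
eef_rot: [1.986, 0.422, -1.996]
wrist_force: [0.0, -0.9, -3.8]
gripper_width: 0.327
```

```bash
python3 - <<'E'
from wl import *
im,W=wrist("w25")
goto((.591,-.0095,.05))
E
```

```text
t 31.75 tcp [ 0.5878 -0.009   0.1217] jaw -66.1 q7 -1.27 F [-0.  -0.  -3.3] grip 0.329 tilt [-0.005 -0.001 -1.   ]
  shift mm (tool) [71.7  1.8 -3.1] turn deg [0.   0.29 0.07] | after-turn shift [71.7  1.7 -2.8]
```

View pics/w25.png

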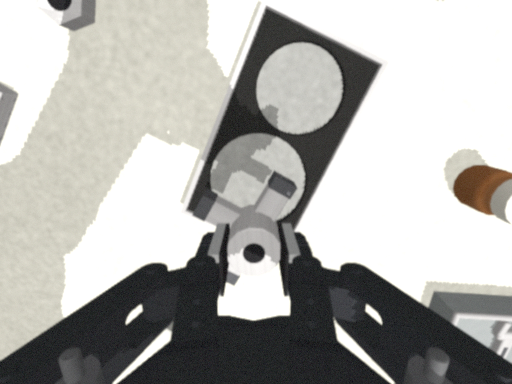

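Call:
arm_command --pt "0.02 0.002 -0.003 0 0.25 0 0.015" --pt "0.025 0 0 0 0 0 0.015" --pt "0.018 0 0 0 0 0 0.015" --pt "0 0 0 0 0 0 0.015" --pt "0 0 0 0 0 0 0.015"

```text
clock: 32.25
tcp_pos: [0.5876, -0.0165, 0.0586]
eef_rot: [1.992, 0.412, -1.999]
wrist_force: [-0.0, 0.1, -3.5]
gripper_width: 0.328
```

```bash
python3 - <<'E'
from wl import *
im,W=wrist("w26")
goto((.591,-.0095,.0286))
g=cv2.cvtColor(im["color"],cv2.COLOR_BGR2GRAY)
cx=world_px(im,(.683,-.009,.009));print(cx)
m=(g>60).astype(np.uint8);nl,lab=cv2.connectedComponents(m,connectivity=4)
v,u=np.nonzero(lab==lab[int(cx[1]),int(cx[0])]);print(len(u))
if len(u)<20000:
    P=np.array([proj_px(im,(a,b),.009)[:2] for a,b in zip(u,v)])
    print(P.mean(0),cv2.minEnclosingCircle(P.astype(np.float32)))
E
```

```text
t 32.30 tcp [ 0.5875 -0.0166  0.0587] jaw -66.6 q7 -1.27 F [-0.6 -0.9 -2.8] grip 0.325 tilt [-0.003 -0.003 -1.   ]
  shift mm (tool) [30.  -5.2 -6.2] turn deg [-0.    0.22 -0.06] | after-turn shift [30.1 -5.2 -6.1]
[301.43776152  79.28892079]
11562
[ 0.68493183 -0.00873964] ((0.683268666267395, -0.009631726890802383), 0.03929273411631584)
```

View pics/w26.png

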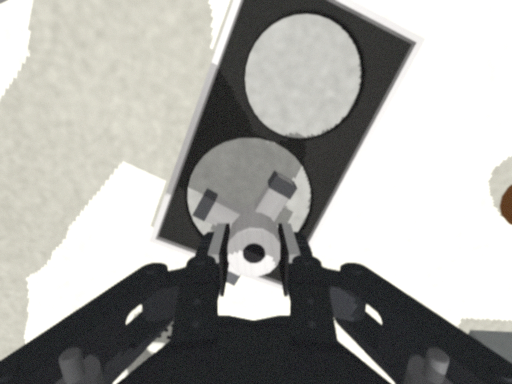

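Wrist view confirms the ring cut-out centre at (0.683, -0.0095).

Call:
arm_command --pt "0.006 -0.005 -0.006 0 0.2 0 0.015" --pt "0 0 0 0 0 0 0.015" --pt "0.01 0 0 0 0 0 0.015" --pt "0.005 0 0 0 0 0 0.015" --pt "0 0 0 0 0 0 0.015" --pt "0 0 0 0 0 0 0.015"

```text
clock: 32.9
tcp_pos: [0.593, -0.009, 0.0387]
eef_rot: [2.0, 0.412, -1.991]
wrist_force: [0.4, -0.6, -4.0]
gripper_width: 0.326
```

```bash
python3 - <<'E'
from wl import *
im,W=wrist("w27")
goto((.591,-.0095,.0286))
E
```

```text
t 32.95 tcp [ 0.593  -0.009   0.0387] jaw -66.6 q7 -1.29 F [ 0.8 -0.3 -2.8] grip 0.327 tilt [ 0.005 -0.001 -1.   ]
  shift mm (tool) [10.1 -0.4  2.1] turn deg [ 0.   -0.23 -0.15] | after-turn shift [10.1 -0.4  2. ]
```

View pics/w27.png

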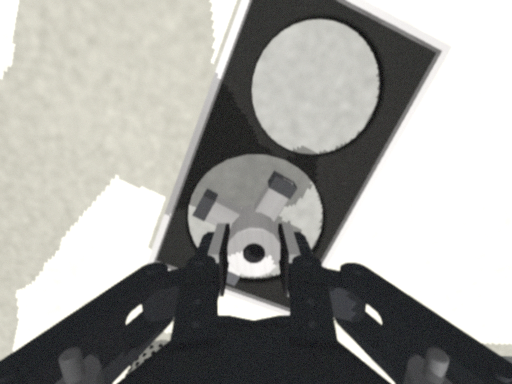

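Call:
arm_command --pt "0.005 0 0.002 0 -0.2 -0.1 0.015" --pt "0.003 0 0 0 0 0 0.015" --pt "0.001 0 0 0 0 0 0.015" --pt "0 0 0 0 0 0 0.015" --pt "0 0 0 0 0 0 0.015"

```text
clock: 33.45
tcp_pos: [0.5912, -0.0102, 0.0291]
eef_rot: [1.997, 0.413, -1.996]
wrist_force: [-0.4, 0.2, -3.3]
gripper_width: 0.328
```

Call:
arm_command --pt "0.001 0 0 0 0 0 0.015" --pt "0.0005 0 0 0 0 0 0.015" --pt "0 0 0 0 0 0 0.015"

```text
clock: 33.75
tcp_pos: [0.5915, -0.0102, 0.0288]
eef_rot: [1.997, 0.413, -1.995]
wrist_force: [0.3, -0.7, -3.2]
gripper_width: 0.325
```

Call:
arm_command --pt "0.001 0 0 0 0 0 0.015" --pt "0.001 0 0 0 0 0 0.015" --pt "0 0 0 0 0 0 0.015"

```text
clock: 34.05
tcp_pos: [0.5917, -0.0102, 0.0289]
eef_rot: [1.997, 0.412, -1.995]
wrist_force: [0.5, 0.8, -3.5]
gripper_width: 0.324
```

Call:
arm_command --pt "0 0 0 0 0 0 0.03" --pt "0 0 0 0 0 0 0.035" --pt "0 0 0 0 0 0 0.045" --pt "0 0 0 0 0 0 0.05" --pt "-0.005 0 0 0 0 0 0.05" --pt "-0.02 0 0 0 0 0 0.05" --pt "-0.04 0 0 0 0 0 0.06" --pt "-0.025 0 0 0 0 0 0.08" --pt "0 0 0 0 0 0 0.08"

```text
clock: 34.95
tcp_pos: [0.5928, -0.0099, 0.1227]
eef_rot: [1.999, 0.412, -1.993]
wrist_force: [0.7, 0.0, 0.7]
gripper_width: 0.932
```

```bash
python3 - <<'E'
from wl import *
im,W=wrist("w28")
report(W,(.591,-.0095),.022,.038,.052,"hub")
report(W,(.591,-.0095),.045,.0195,.052,"rotor")
P=disc_at(W,(.591,-.0095),.02,.038,.052);print(np.percentile(P[:,2],[5,50,95]))
P=disc_at(W,(.591,-.0095),.045,.019,.03);print(np.percentile(P[:,2],[5,50,95]))
goto((.4285,.004,.11))
E
```

```text
hub 909 mean [ 0.5917 -0.0092  0.0452] encl [ 0.5906 -0.0097  0.015 ]
rotor 2405 mean [ 0.5933 -0.0086  0.032 ] encl [ 0.5905 -0.0098  0.0387]
[0.04330671 0.04540545 0.04644093]
[0.02173408 0.02350517 0.02490816]
t 35.00 tcp [ 0.592  -0.0099  0.1213] jaw -66.6 q7 -1.27 F [-0.6  0.1  0.1] grip 0.938 tilt [ 0.002 -0.001 -1.   ]
  shift mm (tool) [ 11.  -77.8 144.5] turn deg [ 0.   -0.07 -0.07] | after-turn shift [ 11.3 -77.8 144.5]
```

View pics/w28.png

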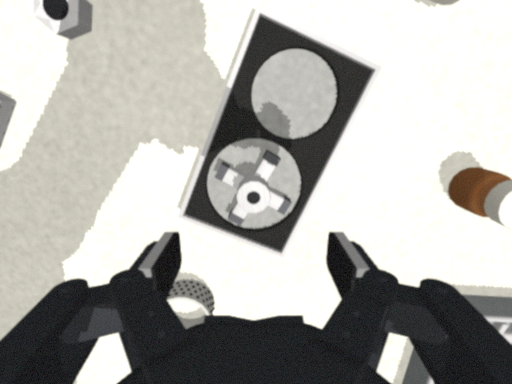

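Call:
arm_command --pt "0 -0.008 0.015 0 0 0 0.0854" --pt "0 -0.017 0.032 0 0 0 0.0854" --pt "0 -0.02 0.037 0 0 0 0.0854" --pt "0 -0.017 0.032 0 0 0 0.0854" --pt "0 -0.008 0.015 0 0 0 0.0854" --pt "0 0 0 0 0 0 0.0854" --pt "0 0 0 0 0 0 0.0854"

```text
clock: 35.7
tcp_pos: [0.4347, 0.0021, 0.1152]
eef_rot: [1.99, 0.414, -2.003]
wrist_force: [0.8, -0.6, 0.3]
gripper_width: 0.998
```

```bash
python3 - <<'E'
from wl import *
im,W=wrist("w29")
report(W,(.4285,.004),.04,.027,.037,"ring")
P=disc_at(W,(.4285,.004),.04,.028,.037);print(circfit(P))
goto((.4285,.004,.06))
E
```

```text
ring 943 mean [0.4298 0.0031 0.0315] encl [0.43   0.0031 0.0306]
[0.43002055 0.00322984 0.02784771]
t 35.75 tcp [0.4348 0.0021 0.1151] jaw -66.6 q7 -1.33 F [-0.   0.5 -0.2] grip 0.997 tilt [-0.006 -0.001 -1.   ]
  shift mm (tool) [55.2 -4.2  4.7] turn deg [0.   0.37 0.07] | after-turn shift [55.1 -4.3  5. ]
```

View pics/w29.png

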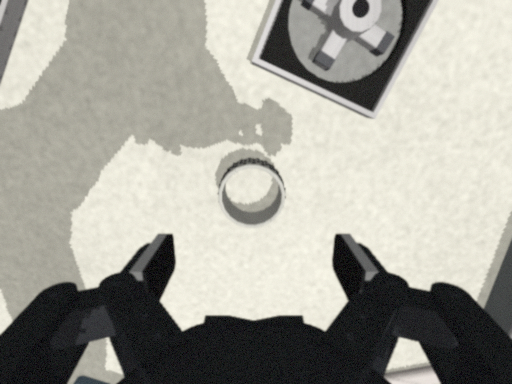

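Call:
arm_command --pt "0.015 -0.003 0.004 0 0.35 0 0.0854" --pt "0.025 0 0 0 0 0 0.0854" --pt "0.012 0 0 0 0 0 0.0854" --pt "0 0 0 0 0 0 0.0854" --pt "0 0 0 0 0 0 0.0854"

```text
clock: 36.25
tcp_pos: [0.4371, 0.0033, 0.0612]
eef_rot: [2.004, 0.413, -1.992]
wrist_force: [0.6, 0.4, -0.4]
gripper_width: 1.0
```

```bash
python3 - <<'E'
from wl import *
im,W=wrist("w30")
P=disc_at(W,(.4295,.0035),.04,.028,.037);print(circfit(P),cv2.minEnclosingCircle(P[:,:2].astype(np.float32)))
goto((.4295,.0035,.004))
E
```

```text
[0.43045681 0.00341322 0.02771373] ((0.43009400367736816, 0.0031815243419259787), 0.030136652290821075)
t 36.30 tcp [0.4371 0.0033 0.0614] jaw -66.7 q7 -1.35 F [-0.2  0.3 -0.1] grip 0.997 tilt [ 0.006  0.002 -1.   ]
  shift mm (tool) [57.3 -3.2  7.3] turn deg [ 0.   -0.35 -0.04] | after-turn shift [57.4 -3.2  6.9]
```

View pics/w30.png

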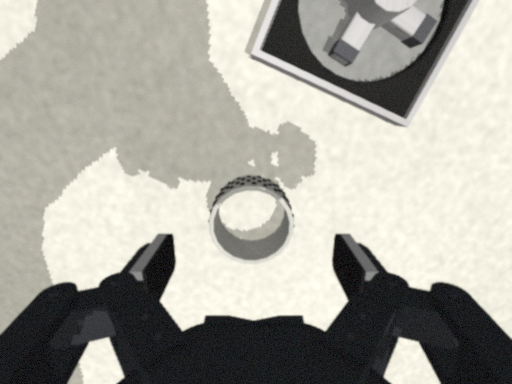

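Call:
arm_command --pt "0.008 -0.003 0.0068 0 -0.3 0 0.0854" --pt "0 0 0 0 0 0 0.0854" --pt "0.01 0 0 0 0 0 0.0854" --pt "0 0 0 0 0 0 0.0854" --pt "0 0 0 0 0 0 0.0854"

```text
clock: 36.8
tcp_pos: [0.431, 0.0035, 0.0433]
eef_rot: [2.001, 0.411, -1.993]
wrist_force: [-0.4, 0.2, -0.1]
gripper_width: 0.995
```

```bash
python3 - <<'E'
from wl import *
im,W=wrist("w31")
goto((.4298,.0033,.004))
E
```

```text
t 36.85 tcp [0.4308 0.0035 0.0433] jaw -66.7 q7 -1.36 F [-0.6  0.3 -0.2] grip 1.000 tilt [ 0.004 -0.    -1.   ]
  shift mm (tool) [39.3 -0.3  1.1] turn deg [ 0.  -0.2 -0.1] | after-turn shift [39.3 -0.3  1. ]
```

View pics/w31.png

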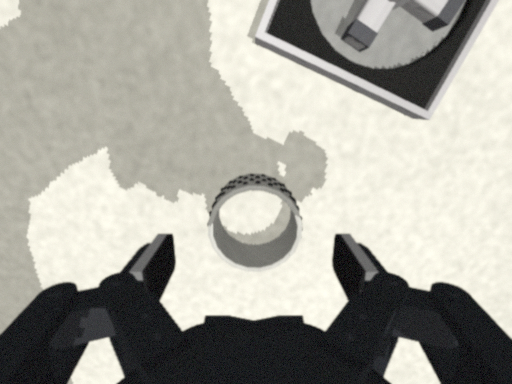

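Call:
arm_command --pt "0.015 0 0.001 0 -0.2 0 0.0854" --pt "0.015 0 0 0 0 0 0.0854" --pt "0.006 0 0 0 0 0 0.0854" --pt "0 0 0 0 0 0 0.0854"

```text
clock: 37.25
tcp_pos: [0.4313, 0.0031, 0.0071]
eef_rot: [2.0, 0.41, -1.994]
wrist_force: [0.1, -0.1, 0.3]
gripper_width: 1.002
```

```bash
python3 - <<'E'
from wl import *
goto((.4298,.0033,.006))
E
```

```text
t 37.25 tcp [0.4313 0.0031 0.0071] jaw -66.7 q7 -1.38 F [ 0.1 -0.1  0.3] grip 1.002 tilt [ 0.003 -0.001 -1.   ]
  shift mm (tool) [ 1.1 -0.8  1.3] turn deg [ 0.   -0.14 -0.15] | after-turn shift [ 1.1 -0.8  1.3]
```

Call:
arm_command --pt "0 -0.0005 0.001 0 0 0 0.075" --pt "0 0 0 0 0 0 0.05" --pt "0 0 0 0 0 0 0.05" --pt "0 0 0 0 0 0 0.05" --pt "0 0 0 0 0 0 0.05" --newtons 25

```text
clock: 37.75
tcp_pos: [0.431, 0.0031, 0.0089]
eef_rot: [2.002, 0.409, -1.992]
wrist_force: [-0.3, 1.1, -1.4]
gripper_width: 0.698
```

```bash
python3 - <<'E'
from wl import *
im,W=wrist("w32")
goto((.683,-.0095,.11))
E
```

```text
t 37.80 tcp [0.431  0.0031 0.0089] jaw -66.7 q7 -1.38 F [ 0.5  0.7 -0.9] grip 0.698 tilt [ 0.005 -0.001 -1.   ]
  shift mm (tool) [ -99.7  111.6 -226.9] turn deg [ 0.   -0.26 -0.19] | after-turn shift [-101.1  111.3 -226.4]
```

View pics/w32.png

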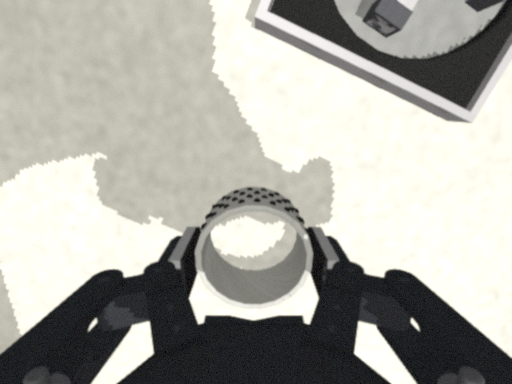

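Call:
arm_command --pt "-0.01 0 0 0 -0.2 -0.2 0.05" --pt "-0.03 0 0 0 0 0 0.05" --pt "-0.04 0 0 0 0 0 0.05" --pt "-0.015 0.008 -0.017 0 0 0 0.05" --pt "0 0.018 -0.036 0 0 0 0.05" --pt "0 0.02 -0.041 0 0 0 0.05" --pt "0 0.02 -0.041 0 0 0 0.05" --pt "0 0.02 -0.041 0 0 0 0.05" --pt "0 0.015 -0.03 0 0 0 0.05" --pt "0 0.006 -0.012 0 0 0 0.05" --pt "0 0 0 0 0 0 0.05" --pt "0 0 0 0 0 0 0.05"

```text
clock: 39.0
tcp_pos: [0.6771, -0.0101, 0.1043]
eef_rot: [1.991, 0.413, -2.004]
wrist_force: [-0.2, 0.4, -1.6]
gripper_width: 0.692
```

```bash
python3 - <<'E'
from wl import *
im,W=wrist("w33")
goto((.683,-.0095,.05))
s,t,Rm=state()
c=t+Rm@np.array([-.022,0,0])
P=disc_at(W,t[:2],.045,t[2]+.018,t[2]+.03);print("ring rel",(cv2.minEnclosingCircle(P[:,:2].astype(np.float32))),t)
E
```

```text
t 39.05 tcp [ 0.6768 -0.0101  0.1043] jaw -66.7 q7 -1.26 F [-0.3 -0.3 -1.2] grip 0.690 tilt [-0.006 -0.    -1.   ]
  shift mm (tool) [54.3  2.  -6.2] turn deg [0.   0.35 0.12] | after-turn shift [54.3  1.9 -5.9]
ring rel ((0.6837202310562134, -0.006307398900389671), 0.04339521750807762) [ 0.67683682 -0.01006276  0.10433594]
```

View pics/w33.png

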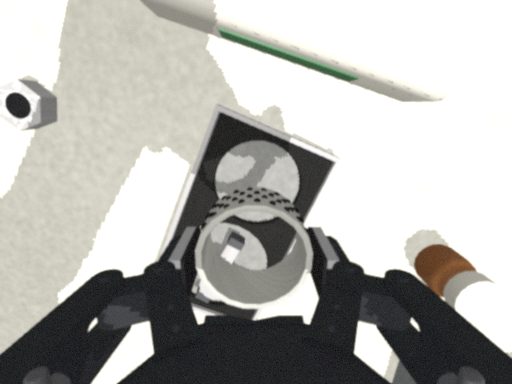

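```bash
python3 - <<'E'
from wl import *
import pickle
st=pickle.load(open("im0.pkl","rb"));
for cam in ("top","side"):
    W=cloud(st[cam])
    for y in (-.1,-.05,0,.05,.1):
        m=(abs(W[...,1]-y)<.01)&(W[...,2]>.025)&(W[...,0]>.74)&(W[...,0]<1.1)
        if m.sum(): print(cam,y,W[m][:,0].min().round(3),W[m][:,2].max().round(3))
print(get_image("wrist")["T"][:3,3])
E
```

```text
top -0.1 0.793 0.063
top -0.05 0.789 0.078
top 0 0.782 0.079
top 0.05 0.777 0.079
top 0.1 0.774 0.077
side -0.1 0.797 0.062
side -0.05 0.79 0.076
side 0 0.784 0.077
side 0.05 0.779 0.077
side 0.1 0.776 0.077
[0.74501296 0.01998378 0.24682653]
```

The scale's near edge is at x ≈ 0.78 and its top at about 0.079, so it stays clear of the gripper. I'll lower the ring.

Call:
arm_command --pt "0.015 0.001 -0.006 0 0.3 0.1 0.05" --pt "0.02 0 0 0 0 0 0.05" --pt "0.012 0 0 0 0 0 0.05" --pt "0 0 0 0 0 0 0.05" --pt "0 0 0 0 0 0 0.05"

```text
clock: 39.6
tcp_pos: [0.68, -0.0078, 0.0541]
eef_rot: [1.995, 0.414, -2.0]
wrist_force: [0.2, -0.3, -0.5]
gripper_width: 0.701
```

```bash
python3 - <<'E'
from wl import *
im,W=wrist("w34")
goto((.683,-.0095,.018))
E
```

```text
t 39.65 tcp [ 0.6799 -0.0078  0.0541] jaw -66.6 q7 -1.27 F [-0.7 -0.2 -2. ] grip 0.693 tilt [-0.003  0.    -1.   ]
  shift mm (tool) [36.1  2.8 -2.3] turn deg [0.   0.14 0.08] | after-turn shift [36.1  2.8 -2.2]
```

View pics/w34.png

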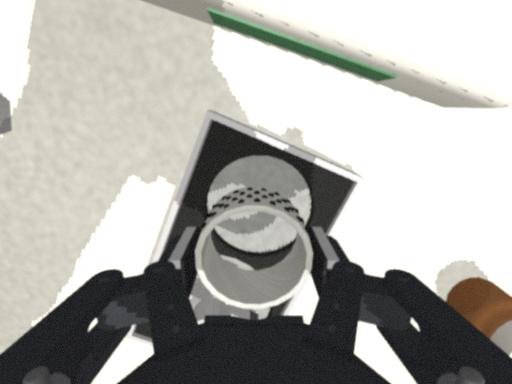

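Call:
arm_command --pt "0.01 0.003 -0.0025 0 0.1 0.1 0.05" --pt "0 0 0 0 0 0 0.05" --pt "0.01 0 0 0 0 0 0.05" --pt "0.005 0 0 0 0 0 0.05" --pt "0 0 0 0 0 0 0.05" --pt "0 0 0 0 0 0 0.05"

```text
clock: 40.25
tcp_pos: [0.685, -0.0099, 0.0285]
eef_rot: [1.999, 0.412, -1.994]
wrist_force: [-0.3, -0.1, -1.8]
gripper_width: 0.695
```

```bash
python3 - <<'E'
from wl import *
im,W=wrist("w35")
goto((.683,-.0095,.018))
E
```

```text
t 40.30 tcp [ 0.685  -0.0099  0.0286] jaw -66.6 q7 -1.27 F [ 0.3 -0.3 -0.6] grip 0.695 tilt [ 0.003 -0.001 -1.   ]
  shift mm (tool) [10.6 -1.1  1.7] turn deg [ 0.   -0.12 -0.09] | after-turn shift [10.6 -1.1  1.7]
```

View pics/w35.png

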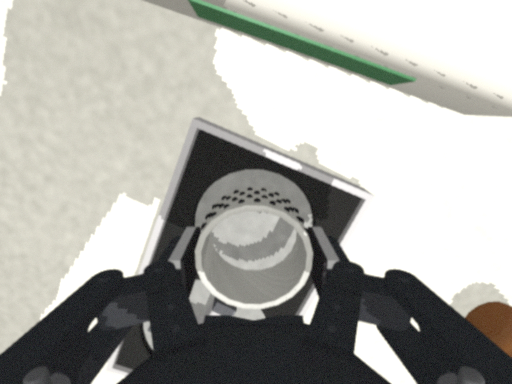

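Call:
arm_command --pt "0.005 -0.001 0.0015 0 -0.1 -0.1 0.05" --pt "0.003 0 0 0 0 0 0.05" --pt "0.001 0 0 0 0 0 0.05" --pt "0 0 0 0 0 0 0.05" --pt "0 0 0 0 0 0 0.05"

```text
clock: 40.8
tcp_pos: [0.6834, -0.0094, 0.0193]
eef_rot: [1.998, 0.414, -1.996]
wrist_force: [-0.0, -0.1, -1.1]
gripper_width: 0.698
```

Call:
arm_command --pt "0.001 0 0 0 0 0 0.05" --pt "0.0005 0 0 0 0 0 0.05" --pt "0 0 0 0 0 0 0.05"

```text
clock: 41.1
tcp_pos: [0.6836, -0.0094, 0.018]
eef_rot: [1.998, 0.413, -1.995]
wrist_force: [0.6, -0.4, -1.5]
gripper_width: 0.696
```

Call:
arm_command --pt "0.001 0 0 0 0 0 0.05" --pt "0 0 0 0 0 0 0.05" --pt "0 0 0 0 0 0 0.05"

```text
clock: 41.4
tcp_pos: [0.684, -0.0095, 0.0175]
eef_rot: [1.999, 0.413, -1.995]
wrist_force: [0.1, 0.0, -1.2]
gripper_width: 0.695
```

Call:
arm_command --pt "0.001 0 0 0 0 0 0.05" --pt "0 0 0 0 0 0 0.05" --pt "0 0 0 0 0 0 0.05"

```text
clock: 41.7
tcp_pos: [0.6842, -0.0094, 0.0175]
eef_rot: [1.999, 0.413, -1.994]
wrist_force: [0.3, 0.6, -0.8]
gripper_width: 0.698
```

Call:
arm_command --pt "0 0 0 0 0 0 0.062" --pt "0 0 0 0 0 0 0.065" --pt "0 0 0 0 0 0 0.07" --pt "0 0 0 0 0 0 0.074" --pt "0 0 0 0 0 0 0.074"

```text
clock: 42.2
tcp_pos: [0.6846, -0.0094, 0.0173]
eef_rot: [2.0, 0.413, -1.994]
wrist_force: [0.5, 0.8, -0.0]
gripper_width: 0.864
```

Call:
arm_command --pt "-0.005 0 0 0 0 0 0.074" --pt "-0.015 0 0 0 0 0 0.074" --pt "-0.035 0 0 0 0 0 0.074" --pt "-0.04 0 0 0 0 0 0.074" --pt "-0.02 0 0 0 0 0 0.074" --pt "0 0 0 0 0 0 0.074"

```text
clock: 42.8
tcp_pos: [0.6845, -0.0094, 0.1408]
eef_rot: [2.001, 0.413, -1.992]
wrist_force: [-0.1, 0.1, 0.2]
gripper_width: 0.871
```

```bash
python3 - <<'E'
from wl import *
im,W=wrist("w36")
P=disc_at(W,(.683,-.0095),.036,.036,.045);print(cv2.minEnclosingCircle(P[:,:2].astype(np.float32)),np.percentile(P[:,2],[5,50,95]))
goto((.55,-.2,.2))
E
```

```text
((0.6830798983573914, -0.00873416755348444), 0.03084644116461277) [0.03694754 0.04104272 0.04229294]
t 42.85 tcp [ 0.684  -0.0094  0.1396] jaw -66.6 q7 -1.26 F [ 0.4 -0.6  0.8] grip 0.864 tilt [ 0.003  0.001 -1.   ]
  shift mm (tool) [-60.9 121.8 198.5] turn deg [ 0.   -0.18 -0.04] | after-turn shift [-60.4 121.7 198.7]
```

View pics/w36.png

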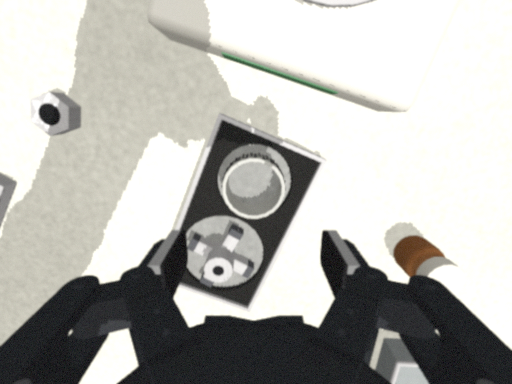

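Call:
arm_command --pt "-0.03 0 0 0 0 0 0.074" --pt "-0.03 0 0.02 0 0 0 0.074" --pt "-0.02 0.015 0.035 0 0 0 0.074" --pt "0 0.02 0.04 0 0 0 0.074" --pt "0 0.025 0.04 0 0 0 0.074" --pt "0 0.03 0.035 0 0 0 0.074" --pt "0 0.035 0.025 0 0 0 0.074" --pt "0 0.035 0.02 0 0 0 0.074" --pt "0 0.03 0.01 0 0 0 0.074" --pt "0 0.03 0 0 0 0 0.074" --pt "0 0.01 0 0 0 0 0.074" --pt "0 0 0 0 0 0 0.074"

```text
clock: 44.05
tcp_pos: [0.5562, -0.317, 0.2101]
eef_rot: [1.984, 0.426, -2.013]
wrist_force: [0.5, 0.7, -0.1]
gripper_width: 0.864
```

```bash
python3 - <<'E'
from wl import *
for c in ("top","side"):
    im=get_image(c);W=cloud(im)
    cv2.imwrite(f"pics/{c}37.png",cv2.convertScaleAbs(im["color"],alpha=1.3))
    for n,cc,r,a,b in (("spanner",(.485,.282),.007,.012,.03),("disc face",(.463,.383),.043,.012,.03),("nut",(.5545,.3695),.018,.025,.04),("hub",(.463,.383),.018,.04,.06),("rotorhub",(.591,-.0095),.014,.036,.055),("ring",(.683,-.0095),.034,.035,.05),("jar",(.6735,-.2135),.03,.05,.07)):
        P=disc_at(W,cc,r,a,b);print(c,n,len(P),np.percentile(P[:,2],[5,50,95]).round(4) if len(P) else "",P[:,:2].mean(0).round(4) if len(P) else "")
    if c=="top":
        cv2.imwrite("pics/z37.png",cv2.resize(im["color"][120:290,70:290],None,fx=3.5,fy=3.5))
print(read_state()["clock"],read_state()["tcp_pos"])
E
```

```text
top spanner 28 [0.016  0.0192 0.0206] [0.485 0.282]
top disc face 756 [0.0194 0.0219 0.0248] [0.462  0.3799]
top nut 163 [0.0308 0.0336 0.0364] [0.5542 0.3692]
top hub 191 [0.0439 0.0475 0.0498] [0.463  0.3822]
top rotorhub 93 [0.0425 0.0449 0.0476] [ 0.5905 -0.0094]
top ring 119 [0.036  0.0403 0.0433] [ 0.6822 -0.0081]
top jar 208 [0.0543 0.0614 0.0642] [ 0.6726 -0.212 ]
side spanner 27 [0.0166 0.0191 0.021 ] [0.4851 0.2826]
side disc face 1018 [0.0189 0.0211 0.0236] [0.4617 0.3908]
side nut 233 [0.0276 0.0323 0.0342] [0.5538 0.3713]
side hub 265 [0.042  0.0467 0.0489] [0.4629 0.385 ]
side rotorhub 61 [0.0377 0.0439 0.0459] [ 0.5907 -0.0074]
side ring 110 [0.0352 0.0386 0.0417] [ 0.6826 -0.008 ]
side jar 103 [0.0516 0.0612 0.0635] [ 0.6738 -0.2092]
44.15 [ 0.55630519 -0.31490268  0.21035206]
```

View pics/z37.png

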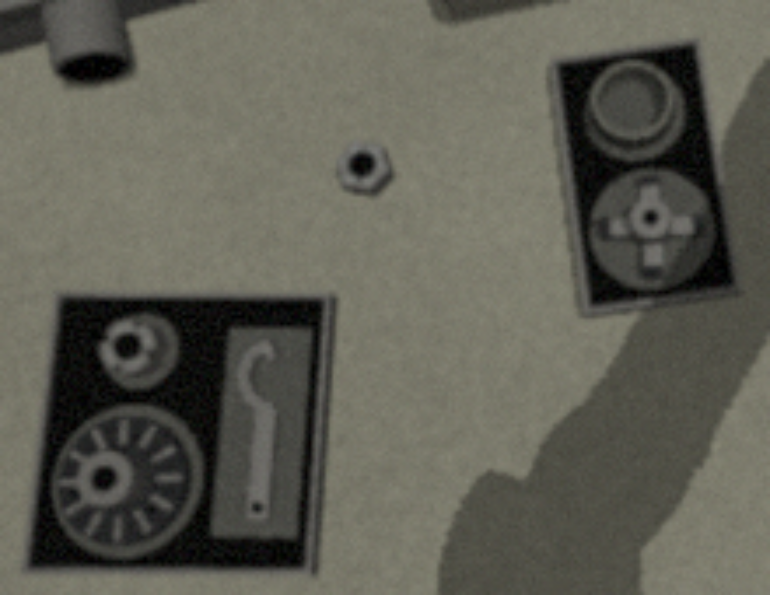

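View pics/side37.png

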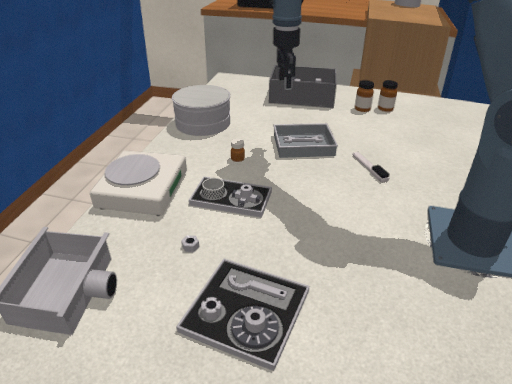

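Both views show all five parts seated, the jar upright and the open-ended spanner still in the bin. I'll let the arm settle, then hand in.

Call:
arm_command --pt "0 0 0 0 0 0 0.074" --pt "0 0 0 0 0 0 0.074"

```text
clock: 44.35
tcp_pos: [0.5565, -0.3111, 0.2101]
eef_rot: [1.981, 0.436, -2.01]
wrist_force: [1.0, -0.4, -0.3]
gripper_width: 0.863
```

```bash
python3 -c "
from bench import *
print(read_state()['clock'],read_state()['tcp_pos']);print(hand_in())"
```

```text
44.35 [ 0.55652487 -0.31113414  0.21011062]
the job is handed in; nothing more can be done
None
```

Both kits are made up and the job is handed in at 44.4 s of the 141 s allowed. I placed the disc, slotted nut and hook spanner in the square tray, then the rotor and sieve ring in the narrow tray. Each part was lowered until the arm stopped descending at floor height before I released it.

The last depth checks agree with the parts lying flat on their cut-out floors:

| Part | Height checked | Top camera (mm) | Side camera (mm) | Expected (mm) |
|---|---|---|---|---|
| Grinding disc | hub top | 47.5 | 46.7 | 47 |
| Slotted nut | top | 33.6 | 32.3 | 33 |
| Hook spanner | top | 19.2 | 19.1 | 19 |
| Beater rotor | hub top | 44.9 | 43.9 | 45 |
| Sieve ring | rim | 40.3 | 38.6 | 41 |

- **Position:** the disc, nut, rotor and ring were measured within about 1–2 mm of their cut-out centres. The spanner was set about 4 mm off centre on purpose to leave room for the fingers.
- **Jar and open-ended spanner:** the jar is upright where it was, and the open-ended spanner is still in the bin.
- **Disagreements:** the side camera reads the ring rim 2.4 mm low; I put that down to few points on its thin edge, since the wrist camera read 41 mm. The wrist force changed little at contact, so I judged touchdown mainly by the tool ceasing to descend at the expected height. After the spanner was placed, the outline network picked out something else in the wrist picture, so I confirmed it by depth and by eye.

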